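# Load, lock and start the bayonet-hood spin dryer

### The arm

A 6-joint arm with a two-finger parallel gripper is mounted at the origin on a cart in front of the work surface, level with it; the furniture and walls round the work are solid. World frame = base frame: x ahead of the robot, y to its left, z up, the work surface at z = 0. Lengths are in m, angles in rad, forces in N, time in s.
With the tool pointing down it reaches from about 0.35 to 0.975 m from the base axis. Payload 4.9 kg.
Tool frame: the origin (TCP) lies midway between the tips of the shut fingers; the grasp point (between the pads) lies 19 mm behind it; z points along the fingers, y is the line along which they close (so a half turn about z gives the same grasp; the last joint's range is limited). The gripper opens to 85 mm and grips with 20 to 120 N. Pads are 22 mm wide; open, the fingers measure 114 mm over their backs; the gripper's body (76 mm by 85 mm) begins 54 mm behind the grasp point. The pads swing forward as they close: fully open they stand 13 mm farther back than shut.
Start: joints at [1.168, 0.053, 1.613, -0, 1.476, -0.119], TCP at [0.175, 0.6, 0.231] pointing down, gripper open.
Joint ranges: [-3.01, 3.01], [-1.01, 2.22], [0.06, 2.58], [-1.02, 4.17], [0.09, 2.62], [-3.14, 3.14]. Speed limits (rad/s): [2.57, 2.57, 3.14, 3.14, 3.14, 3.14].

### API

Orientations are given as a rotation vector (axis times angle).
In Python, from station import ctrl gives the robot as it stands.
- The arm moves only by the shell command python3 -m handwheel 'ROWS' [FORCE]. ROWS is JSON, a list of rows, each an object with "gripper": the gripper command: -1 is fully open, 1 is shut, values between are in proportion; "offset": the shift along the tool's x, y, z in mm, a list of three; "rotation": the turn, a rotation vector about the tool's x, y, z in rad, a list of three. A call has exactly 8 rows; each row is the pose to reach, as a shift and turn from the pose commanded when the call began, along the tool's axes at that moment; what a row does not reach only later rows make up. A row lasts 1/8 s, in which the tool goes at most 62.5 mm and 10.7 degrees, less where a joint would pass 70% of its speed; a pose out of reach is approached as far as the arm can. A call with a gripper value outside its range is refused whole. The fingers move at their own pace and stop on an object; FORCE is the grip in N (left out, the last holds). Time passes only in rows, so rows that repeat a pose let the fingers close, or fill a call up. It gives the time, the measured TCP pose, the force, the opening and the grip force at its end, in the units of the state.
- ctrl.get_obs(): the state, without advancing time (a new reading comes with each control period).
- ctrl.get_image(name): name is "side" or "top" or "wrist"; returns a dict with "image" (400x640x3 uint8, red, green, blue), "fovy" (degrees; the focal length in pixels is half the picture's height over the tangent of half this angle, whatever the lens; pixels are square), "cx", "cy" (the principal point, pixels), "k1" (the pictures are not rectified: a ray, as slopes to the right and down, at radius r is drawn at 1 + k1 r^2 times it, then the intrinsics apply), "xyz" and "attitude" of the camera in the world. Camera axes: x right, y up, looking along -z (the intrinsics and any distortion apply to the point x, -y, -z); pixel columns grow to the right and rows downward; lengths in m; the calibration is good to about 2 mm. A picture is of the moment at which its call begins. There is no depth.
- ctrl.finish_job(): hands the job in; it is judged then, once.
The state is a dict: "t": time; "q": joint angles; "dq": joint speeds; "effort": joint torques, N m; "tool_pos": TCP position; "tool_rot": TCP orientation; "contact_force": force on the tool from outside, world axes, zero at the start; "wrist_torque": the same for the moment, N m; "opening": finger opening in m; "grip_force": force on a finger pad.
Only numpy, scipy, OpenCV 4.12 (cv2) and the standard library are available. Lean on these libraries where they do the work, as an engineer would, in place of code of your own. Each camera call takes 0.05 s, during which the arm holds its last target. There are 200 camera calls.

### The job

Load the spin dryer. Turn its bayonet hood anticlockwise until the lugs are in the gaps between the claws, lift it off and set it aside; then thread onto the spindle first the plain spacer, then every basket that is on the bench with the widest lowest and the narrowest highest, and last the flanged brass bush. Finally put the hood back down onto the deck and turn it clockwise as far as its stops so that it is locked, and press the start button; keep the baskets upright throughout and leave the loupe, the watch and the tin where they are.

Things in the scene. Friction and masses are not known exactly. Their poses are not given: they have to be found in the camera images.
- dryer: Spin dryer, fixed to the bench: grey housing 205 x 190 mm, 46 mm high, controls on its -x face; on top a round steel deck 168 mm across with four dark claws round it and a spindle in the middle. Origin: under the deck's centre, at bench height; the deck's upper face is at z = 50 mm. Hood angle below = hood x relative to dryer x, anticlockwise from above.
- spindle_foot (a point): Where the spindle's axis meets the upper face of the deck. The spindle is 10 mm across and 78 mm tall, the last 6 mm conical.
- claw_stop (a point): One of four equal claws (every 90 degrees): the stop at its clockwise end, 70 mm from the axis, 34.5 degrees anticlockwise of dryer x. From there a roof 32 degrees long runs anticlockwise, 61 to 78 mm from the axis, underside 9 mm and top 15 mm above the deck, with a post outside (from 72 mm). Its anticlockwise end is open; then a gap of about 52 degrees.
- hood: Loose aluminium hood, 0.2 to 0.4 kg: a hollow bell 98 mm tall, outside 116 mm across up to 34 mm, then tapering to 60 mm; wall 3 mm. Origin: centre of the underside. Starts on the deck, lugs under the claws. Angle (repeats every 90 degrees): 0 = against the stops, locked; below 0.57 rad caught; 0.6 to 1.05 rad (best 0.83) free to go straight up or down. Only friction resists turning.
- hood_handle (a point): Centre of the black bar handle on the hood, 121 mm above the hood's underside: 74 mm long along hood x, 16 mm wide along hood y, 22 mm high, 12 mm clear above the hood's 60 mm wide flat crown.
- hood_lug (a point): Outer end of one of the hood's four lugs, at 45 degrees (then every 90) in the hood's frame, 70 mm from its axis; lugs are 22 mm wide, 7 mm thick, level with the underside.
- start_button_top (a point): Middle of the round grey start button's cap, 24 mm across, on top of the housing at its front right corner (dryer x = -91, y = -71 mm). Spring return, travel 6 mm, about 4 N fully down.
- start_button (a joint): Travel of the start button in m: 0 up, 0.006 fully down; it counts as pressed beyond 0.004.
- spacer: Foot spacer: plain aluminium tube, 42 mm across, 20 mm tall, hole 14 mm. Origin: centre of the underside. It goes straight onto the deck.
- basket_wide: Widest basket: closed flat steel pan with perforated cover, 92 mm across and 6 mm thick, with a hub 24 mm across in the middle that rises to 15 mm, hole 14 mm through. Origin: centre of the underside. Baskets stack hub on hub, 15 mm apart. May be absent.
- basket_medium: Middle basket: as the widest, but 80 mm across. May be absent.
- basket_small: Narrowest basket: as the widest, but 68 mm across. May be absent.
- bush: Clamp bush: brass, flange 52 mm across and 5 mm thick at the bottom, knurled grip 29 mm across rising to 22 mm, hole 14 mm through. Origin: centre of the underside. Flange down, it sits on the hub of the topmost basket.
- loupe: Black eye loupe, 36 mm across, 32 mm tall, standing on the bench; bystander.
- watch: Wrist watch with closed black band, 79 x 42 x 32 mm; bystander.
- tin: Round tin with a green lid, 47 mm across, 20 mm tall; bystander. The bench between the dryer, the watch and the tin is clear, room enough for the hood; a fixed tape roll lies further right (y below -0.35 m).
There are look-alikes about, which are no part of the job. Leave any blue or red look-alike of the basket_small alone.

How it is judged:
On the way, in this order (a step that is already met when the one before it is completed fails the run):
1. the hood is turned free, lifted off and carried clear of the deck (horizontal distance between hood and dryer above 0.13 m), for 0.2 s.
2. the spacer is on the spindle, flat on the deck (horizontal distance between spacer and spindle_foot below 0.006 m and z of spacer in the frame of dryer between 0.047 and 0.053 m and angle between spacer's own z axis and vertical below 0.1 rad), for 0.2 s.
3. every basket present is on the spindle above the spacer, the widest lowest (all of step 2 and horizontal distance between each of basket_wide, basket_medium, basket_small and spindle_foot below 0.006 m and z of basket_wide in the frame of dryer between 0.067 and 0.074 m and angle between each of basket_wide, basket_medium, basket_small's own z axis and vertical below 0.1 rad and z of basket_medium in the frame of dryer between 0.067 and 0.089 m and z of basket_small in the frame of dryer between 0.067 and 0.104 m and z of each of basket_medium, basket_small in the frame of basket_wide above 0.01 m and z of basket_small in the frame of basket_medium above 0.01 m), for 0.2 s.
4. the bush is on the spindle, on the topmost basket (all of step 3 and horizontal distance between bush and spindle_foot below 0.006 m and z of bush in the frame of dryer between 0.08 and 0.12 m and angle between bush's own z axis and vertical below 0.1 rad and z of bush in the frame of basket_wide above 0.01 m and z of bush in the frame of basket_medium above 0.01 m and z of bush in the frame of basket_small above 0.01 m), for 0.2 s.
5. the hood is back, flat on the deck (horizontal distance between hood and dryer below 0.006 m and z of hood in the frame of dryer below 0.0535 m and angle between hood's own z axis and vertical below 0.05 rad and horizontal distance between bush and spindle_foot below 0.006 m and z of bush in the frame of dryer between 0.08 and 0.12 m and angle between bush's own z axis and vertical below 0.1 rad and z of bush in the frame of basket_wide above 0.01 m and z of bush in the frame of basket_medium above 0.01 m and z of bush in the frame of basket_small above 0.01 m), for 0.2 s.
6. with the hood locked, the start button is pressed (horizontal distance between hood and dryer below 0.006 m and z of hood in the frame of dryer below 0.0535 m and angle between hood's own z axis and vertical below 0.05 rad and (angle between the x axis of hood and the x axis of dryer, either way round below 0.2 rad or angle between the x axis of hood and the x axis of dryer, either way round above 1.371 rad) and value of joint start_button above 0.004 m), for 0.05 s.
At the end, for the whole second after the job is handed in: Spacer, all present baskets (widest lowest) and bush are threaded on the spindle within 6 mm of its axis, level, each resting on the one below (3 to 4 mm); the hood is flat on the deck within 6 mm of its centre, turned to within 0.2 rad of its stops; button pressed and let go; all at rest (all of step 3 and all of step 5 and (angle between the x axis of hood and the x axis of dryer, either way round below 0.2 rad or angle between the x axis of hood and the x axis of dryer, either way round above 1.371 rad) and linear speed of each of basket_wide, basket_medium, basket_small, spacer, bush, hood below 0.02 m/s and value of joint start_button below 0.002 m); the robot touches nothing.
It fails at once if a basket is tipped by more than about 40 degrees, so that its parts could spill (angle between any of basket_wide, basket_medium, basket_small's own z axis and vertical above 0.7 rad).
It fails at once if the loupe, the watch or the tin is moved more than 3 cm (distance of any of loupe, watch, tin from where it was at the start of the episode above 0.03 m).
Of basket_wide, basket_medium, basket_small only 1 to 3 are there at a start; the rules pass over those that are not, and their reading is None.
At some moment in a run one of basket_wide, basket_medium, basket_small, spacer, bush may be knocked a few centimetres aside while the robot is not near it.
It also fails if it takes over 208 s, if anything falls off the work surface, if the arm or the gripper's body presses on something with over 40 N, if the wrist force passes 120 N, or if a joint passes its speed limit or range.

## Working session

There is one attempt and no reset: what is moved stays moved. The work goes in short steps, Python scripts to look and compute and a shell command to move; the robot and the scene stay as the last step left them, time stands still between calls to the robot, and variables do not carry over. Pictures are saved under pics/ and viewed, at most 14 in all, crops included, and the job is handed in when it is done.

```bash
ls; mkdir -p pics; python3 - <<'E'
from station import ctrl
import cv2
o=ctrl.get_obs(); print({k:(o[k]) for k in ('t','tool_pos','tool_rot','opening')})
for n in ('top','side'):
    d=ctrl.get_image(n); cv2.imwrite(f'pics/{n}0.png',d['image'][:,:,::-1]); print({k:d[k] for k in d if k!='image'})
E
```

```text
pics
{'t': 0.0, 'tool_pos': array([0.17477135, 0.59943803, 0.2300808 ]), 'tool_rot': array([-4.44193901e-01, -3.10950142e+00,  3.09403631e-03]), 'opening': 0.08577066512411922}
{'fovy': 56.50086968542635, 'cx': 320.53916346897137, 'cy': 198.43881938748737, 'k1': 0.002772452834435699, 'xyz': array([0.48364509, 0.0031663 , 1.15561827]), 'attitude': array([ 0.06203505, -0.05117456, -1.55139627])}
{'fovy': 52.123576752083494, 'cx': 315.04422775843057, 'cy': 199.89872569358567, 'k1': 0.026327118498573138, 'xyz': array([-0.23597164, -0.20568497,  0.8708352 ]), 'attitude': array([ 0.69379103, -0.52978847, -1.27469448])}
```

View pics/top0.png

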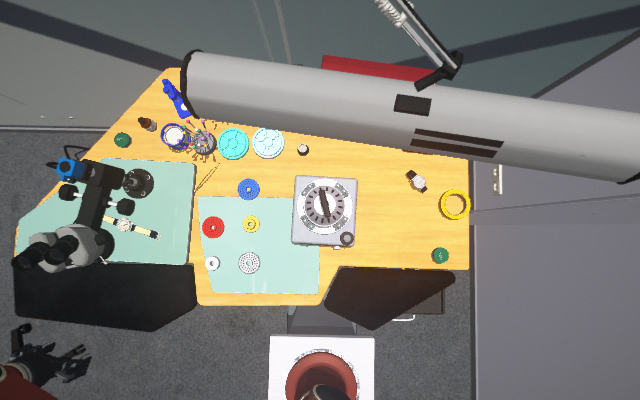

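View pics/side0.png

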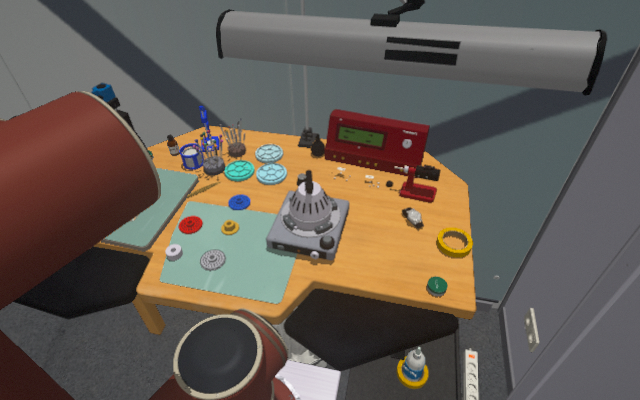

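The top view shows the dryer at (325,210) with its button at (347,240). The spacer is at (212,264), a grey basket at (249,263) and the bush at (251,224). The red (213,227) and blue (248,189) discs are look-alikes. I'll zoom in and compute positions.

```bash
cat > h.py <<'E'
from station import ctrl
import cv2, numpy as np
from scipy.spatial.transform import Rotation as R
def cam(n,save=None):
    d=ctrl.get_image(n)
    d['f']=d['image'].shape[0]/2/np.tan(np.radians(d['fovy'])/2); d['R']=R.from_rotvec(d['attitude']).as_matrix()
    d['bgr']=d['image'][:,:,::-1].copy()
    if save: cv2.imwrite(save,d['bgr'])
    return d
def ray(d,u,v):
    p=np.array([(u-d['cx'])/d['f'],(v-d['cy'])/d['f']]); s=p.copy()
    for _ in range(20): s=p/(1+d['k1']*(s@s))
    return d['R']@np.array([s[0],-s[1],-1])
def onz(d,u,v,z):
    r=ray(d,u,v); return d['xyz']+r*(z-d['xyz'][2])/r[2]
def proj(d,P):
    c=d['R'].T@(np.asarray(P)-d['xyz']); s=np.array([c[0],-c[1]])/-c[2]; s=s*(1+d['k1']*(s@s))
    return s*d['f']+[d['cx'],d['cy']]
def move(goal,yaw=None):
    """tool-frame offset (mm) to reach world TCP goal from measured pose, and z-turn to yaw (tool y axis dir)"""
    o=ctrl.get_obs(); Rt=R.from_rotvec(o['tool_rot']).as_matrix()
    print('off mm',np.round(1000*Rt.T@(np.asarray(goal)-o['tool_pos']),1))
    y=np.arctan2(Rt[1,1],Rt[0,1]); print('tool y yaw',round(y,3),'q6',round(o['q'][5],3),'tilt',np.round(Rt[:,2],3))
    if yaw is not None:
        t=(y-yaw+np.pi/2)%np.pi-np.pi/2; print('rot z',round(t,3))
E
python3 - <<'E'
from h import *
d=cam('top'); im=d['bgr']
for nm,u,v,z in [('dryer',325,210,.05),('handle',324,205,.171),('button',347.5,239.5,.05),('spacer',212,264,.02),('grey',249,263,.006),('bush',251,224,.02),('red',213,227,.006),('blue',248,189,.006),('loupe',302,150,.03),('watch',417,181,.02),('tin',440,256,.02),('cy1',233,143,.01),('cy2',268,142,.01)]:
    print(nm,np.round(onz(d,u,v,z),3))
a=cv2.resize(im[120:300,190:370],None,fx=3.3,fy=3.3,interpolation=cv2.INTER_CUBIC)
cv2.imwrite('pics/crop1.png',a)
E
```

```text
dryer [ 0.529 -0.002  0.05 ]
handle [0.538 0.001 0.171]
button [ 0.444 -0.07   0.05 ]
spacer [0.361 0.336 0.02 ]
grey [0.365 0.227 0.006]
bush [0.484 0.222 0.02 ]
red [0.472 0.342 0.006]
blue [0.592 0.238 0.006]
loupe [0.713 0.071 0.03 ]
watch [ 0.625 -0.283  0.02 ]
tin [ 0.398 -0.352  0.02 ]
cy1 [0.735 0.289 0.01 ]
cy2 [0.74  0.179 0.01 ]
```

View pics/crop1.png

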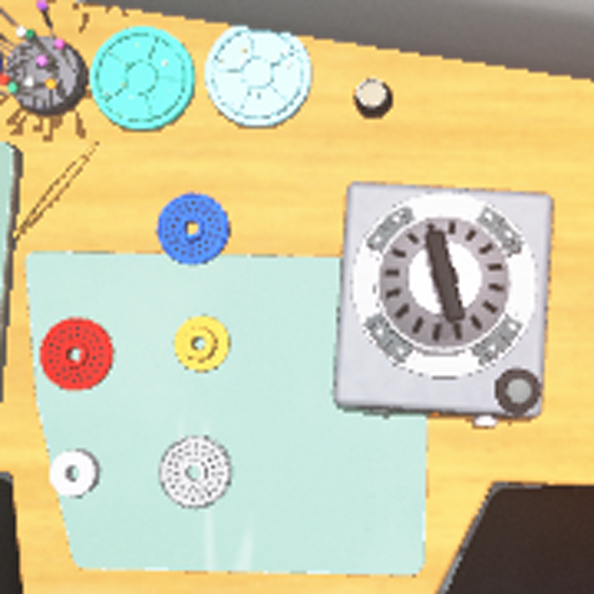

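Only the grey disc (about 66 mm across) is a real basket, so it's basket_small. The hood's handle is tilted about 0.2 rad. Next I'll go above the hood and look with the wrist camera.

```bash
python3 - <<'E'
from h import *
move([0.47,0,0.36],0.21+np.pi/2)
d=cam('top')
g=cv2.cvtColor(d['bgr'],cv2.COLOR_BGR2HSV)
# housing grey region outline
for nm,u,v,z in [('TL',190+350/3.3,120+182/3.3,.046),('TR',190+552/3.3,120+192/3.3,.046),('BR',190+545/3.3,120+420/3.3,.046),('BL',190+335/3.3,120+408/3.3,.046),('deck',190+445/3.3,120+284/3.3,.05),('h1',190+436/3.3,120+232/3.3,.182),('h2',190+455/3.3,120+320/3.3,.182),('button',190+517/3.3,120+390/3.3,.055)]:
    print(nm,np.round(onz(d,u,v,z),4))
E
```

```text
off mm [-451.3 -493.1 -129. ]
tool y yaw 1.287 q6 -0.119 tilt [-0.001 -0.001 -1.   ]
rot z -0.494
TL [0.6327 0.0865 0.046 ]
TR [ 0.6268 -0.0974  0.046 ]
BR [ 0.4209 -0.0935  0.046 ]
BL [0.428  0.0951 0.046 ]
deck [ 0.5411 -0.0017  0.05  ]
h1 [0.5756 0.0068 0.182 ]
h2 [ 0.5059 -0.0095  0.182 ]
button [ 0.4475 -0.0675  0.055 ]
```

```bash
python3 -m handwheel '[{"gripper":-1,"offset":[0,0,-60],"rotation":[0,0,0]},{"gripper":-1,"offset":[0,0,-120],"rotation":[0,0,0]},{"gripper":-1,"offset":[-40,-45,-129],"rotation":[0,0,0]},{"gripper":-1,"offset":[-80,-90,-129],"rotation":[0,0,0]},{"gripper":-1,"offset":[-120,-135,-129],"rotation":[0,0,-0.1]},{"gripper":-1,"offset":[-160,-180,-129],"rotation":[0,0,-0.2]},{"gripper":-1,"offset":[-200,-220,-129],"rotation":[0,0,-0.3]},{"gripper":-1,"offset":[-240,-262,-129],"rotation":[0,0,-0.4]}]'; python3 -c "
from h import *
move([0.47,0,0.36],0.23+np.pi/2)"
```

```text
t: 1.2
tool_pos: [0.3324, 0.2796, 0.3602]
tool_rot: [-0.188, 3.135, 0.0]
contact_force: [1.5, -0.4, -0.6]
opening: 0.0856
grip_force: 0.0
off mm [-1.031e+02 -2.940e+02  2.000e-01]
tool y yaw 1.691 q6 -1.163 tilt [ 0.001  0.    -1.   ]
rot z -0.11
```

```bash
python3 -m handwheel '[{"gripper":-1,"offset":[-20,-50,0],"rotation":[0,0,-0.1]},{"gripper":-1,"offset":[-40,-100,0],"rotation":[0,0,-0.11]},{"gripper":-1,"offset":[-60,-150,0],"rotation":[0,0,-0.11]},{"gripper":-1,"offset":[-80,-200,0],"rotation":[0,0,-0.11]},{"gripper":-1,"offset":[-100,-250,0],"rotation":[0,0,-0.11]},{"gripper":-1,"offset":[-103,-294,0],"rotation":[0,0,-0.11]},{"gripper":-1,"offset":[-103,-294,0],"rotation":[0,0,-0.11]},{"gripper":-1,"offset":[-103,-294,0],"rotation":[0,0,-0.11]}]'; python3 -c "
from h import *
d=cam('wrist','pics/w1.png'); print(d['xyz'],d['attitude'],d['f']); print(proj(d,[.541,-.002,.182]))
move([0.541,-.001,0.36],0.23+np.pi/2)"
```

```text
t: 2.2
tool_pos: [0.4682, 0.0016, 0.3602]
tool_rot: [0.354, -3.121, -0.001]
contact_force: [-0.8, -0.6, 0.1]
opening: 0.0851
grip_force: 0.0
[ 0.40391092 -0.01252697  0.50339395] [-0.18757843 -0.23778759  1.78484854] 289.63185633279693
[300.79595861 246.11742741]
off mm [-70.2 -19.3   0.3]
tool y yaw 1.798 q6 -1.953 tilt [ 0.  0. -1.]
rot z -0.003
```

View pics/w1.png

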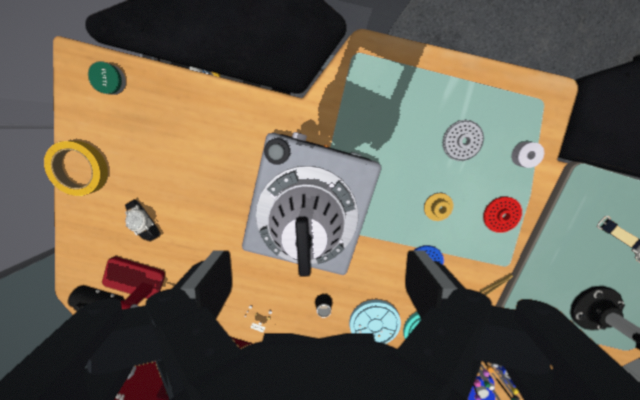

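The wrist view shows the handle running from (300,219) to (306,274), with the housing corners and button (276,150) clear.

```bash
python3 - <<'E'
from h import *
d=cam('wrist'); im=d['bgr']; g=im.max(2)
m=np.zeros(g.shape,np.uint8); m[215:278,280:330]=(g[215:278,280:330]<45)*255
n,l,s,c=cv2.connectedComponentsWithStats(m); 
for i in range(1,n):
    if s[i,4]>100:
        ys,xs=np.where(l==i); P=np.array([onz(d,x,y,.182)[:2] for x,y in zip(xs,ys)])
        w,v=np.linalg.eigh(np.cov(P.T)); print(s[i],P.mean(0),'ang',np.arctan2(v[1,1],v[0,1]),np.sqrt(12*w))
# housing edges
hsv=cv2.cvtColor(im,cv2.COLOR_BGR2HSV)
m=((hsv[...,1]<50)&(hsv[...,2]>60)).astype(np.uint8)*255; m[:125]=0;m[280:]=0;m[:,:235]=0;m[:,385:]=0
m=cv2.morphologyEx(m,cv2.MORPH_OPEN,np.ones((5,5)))
c=max(cv2.findContours(m,0,1)[0],key=cv2.contourArea); r=cv2.minAreaRect(c); print(r)
b=cv2.boxPoints(r); Q=np.array([onz(d,*p,.046)[:2] for p in b]); print(Q, Q.mean(0))
for i in range(4): e=Q[(i+1)%4]-Q[i]; print(np.linalg.norm(e),np.arctan2(e[1],e[0]))
print('btn',onz(d,276,150,.055))
cv2.imwrite('pics/wc.png',cv2.resize(im[125:285,235:390],None,fx=3.6,fy=3.6,interpolation=cv2.INTER_CUBIC))
E
```

```text
[296 217  15  58 431] [0.54353187 0.00281564] ang -2.926911381683339 [0.01488946 0.07802138]
((314.44122314453125, 199.2353057861328), (123.69316864013672, 132.18191528320312), 14.03624439239502)
[[ 0.62702994 -0.09967272]
 [ 0.40872487 -0.08481608]
 [ 0.41074608  0.10519767]
 [ 0.63596322  0.11426533]] [0.52061603 0.00874355]
0.21881001575803916 3.0736429164226595
0.1900244960767602 1.5601595784862377
0.2253996079166576 0.04024013759201467
0.21412448375002185 -1.6125284554188644
btn [ 0.4497025  -0.06717651  0.055     ]
```

View pics/wc.png

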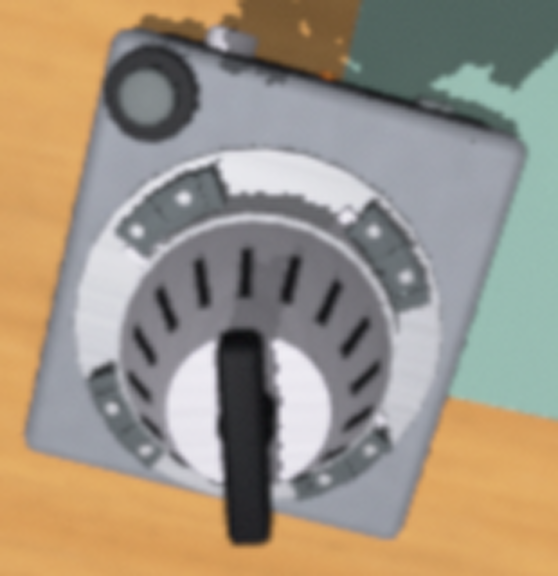

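The crop shows the four housing corners, the deck's rim, and the button at (150,90). I'll cast these onto their planes.

```bash
python3 - <<'E'
from h import *
from scipy.optimize import least_squares
d=cam('wrist'); w=lambda x,y,z: onz(d,235+x/3.6,125+y/3.6,z)[:2]
C=[w(*p,.046) for p in [(113,32),(527,148),(395,538),(26,445)]]; print(np.round(C,4))
for i in range(4): e=C[(i+1)%4]-C[i]; print(np.round(np.linalg.norm(e),4),np.arctan2(e[1],e[0]))
P=np.array([w(*p,.05) for p in [(76,300),(440,330),(255,148),(125,210),(350,182),(420,240),(85,370)]])
r=least_squares(lambda q:np.hypot(*(P-q[:2]).T)-q[2],[.54,0,.084]); print('deck',r.x, r.fun)
r=least_squares(lambda q:np.hypot(*(P-q[:2]).T)-.084,[.54,0]); print('deck r84',r.x)
print('btn',w(150,93,.055))
E
```

```text
[[ 0.4302 -0.0871]
 [ 0.4378  0.0986]
 [ 0.6341  0.0893]
 [ 0.6262 -0.093 ]]
0.1858 1.5296487890419137
0.1965 -0.04732642778102814
0.1825 -1.6137524929508136
0.1961 3.1112220180929127
deck [0.54610676 0.00232856 0.08270927] [ 0.00120363 -0.00026354  0.00159151 -0.00104138 -0.00228144  0.00144042
 -0.0006492 ]
deck r84 [0.54760836 0.0029293 ]
btn [ 0.45081413 -0.06578677]
```

```bash
python3 -c "
from h import *
move([0.5445,.002,0.156],0.215+np.pi/2)"
```

```text
off mm [-74.2 -17.6 204.5]
tool y yaw 1.799 q6 -1.953 tilt [ 0.  0. -1.]
rot z 0.013
```

```bash
python3 -m handwheel '[{"gripper":-1,"offset":[-40,-10,0],"rotation":[0,0,0.013]},{"gripper":-1,"offset":[-74,-17.6,0],"rotation":[0,0,0.013]},{"gripper":-1,"offset":[-74,-17.6,50],"rotation":[0,0,0.013]},{"gripper":-1,"offset":[-74,-17.6,100],"rotation":[0,0,0.013]},{"gripper":-1,"offset":[-74,-17.6,150],"rotation":[0,0,0.013]},{"gripper":-1,"offset":[-74,-17.6,180],"rotation":[0,0,0.013]},{"gripper":-1,"offset":[-74,-17.6,204],"rotation":[0,0,0.013]},{"gripper":-1,"offset":[-74,-17.6,204],"rotation":[0,0,0.013]}]'
python3 -m handwheel '[{"gripper":1,"offset":[0,0,0],"rotation":[0,0,0]},{"gripper":1,"offset":[0,0,0],"rotation":[0,0,0]},{"gripper":1,"offset":[0,0,0],"rotation":[0,0,0]},{"gripper":1,"offset":[0,0,0],"rotation":[0,0,0]},{"gripper":1,"offset":[0,0,0],"rotation":[0,0,0]},{"gripper":1,"offset":[0,0,0],"rotation":[0,0,0]},{"gripper":1,"offset":[0,0,0],"rotation":[0,0,0]},{"gripper":1,"offset":[0,0,0],"rotation":[0,0,0]}]' 40; python3 -c "
from h import *
print(ctrl.get_obs()['wrist_torque']);move([0,0,0])"
```

```text
t: 3.35
tool_pos: [0.5427, 0.0019, 0.154]
tool_rot: [0.337, -3.119, -0.002]
contact_force: [-0.4, 0.5, 0.9]
opening: 0.0856
grip_force: 0.0
t: 4.35
tool_pos: [0.5451, 0.0001, 0.1573]
tool_rot: [-0.334, 3.122, -0.002]
contact_force: [0.1, -3.1, 5.8]
opening: 0.0189
grip_force: 39.3
[-0.44343858  0.05971695 -0.00763946]
off mm [533.  115.3 156.4]
tool y yaw 1.784 q6 -1.92 tilt [ 0.002 -0.001 -1.   ]
```

```bash
python3 -m handwheel '[{"gripper":1,"offset":[0,0,-1],"rotation":[0,0,-0.08]},{"gripper":1,"offset":[0,0,-2],"rotation":[0,0,-0.16]},{"gripper":1,"offset":[0,0,-2],"rotation":[0,0,-0.24]},{"gripper":1,"offset":[0,0,-2],"rotation":[0,0,-0.32]},{"gripper":1,"offset":[0,0,-2],"rotation":[0,0,-0.4]},{"gripper":1,"offset":[0,0,-2],"rotation":[0,0,-0.48]},{"gripper":1,"offset":[0,0,-2],"rotation":[0,0,-0.56]},{"gripper":1,"offset":[0,0,-2],"rotation":[0,0,-0.58]}]' 60
python3 -m handwheel '[{"gripper":1,"offset":[0,0,-3],"rotation":[0,0,0]},{"gripper":1,"offset":[0,0,-6],"rotation":[0,0,0]},{"gripper":1,"offset":[0,0,-9],"rotation":[0,0,0]},{"gripper":1,"offset":[0,0,-12],"rotation":[0,0,0]},{"gripper":1,"offset":[0,0,-15],"rotation":[0,0,0]},{"gripper":1,"offset":[0,0,-20],"rotation":[0,0,0]},{"gripper":1,"offset":[0,0,-25],"rotation":[0,0,0]},{"gripper":1,"offset":[0,0,-25],"rotation":[0,0,0]}]' 60; python3 -c "
from h import *
print(ctrl.get_obs()['wrist_torque']);move([0.6,-.14,.157]); d=cam('side','pics/s1.png')"
```

```text
t: 5.35
tool_pos: [0.5439, 0.0012, 0.1574]
tool_rot: [1.213, -2.897, -0.003]
contact_force: [-0.1, -0.1, 0.1]
opening: 0.018
grip_force: 58.8
t: 6.35
tool_pos: [0.5449, 0.0006, 0.1841]
tool_rot: [-1.213, 2.897, -0.001]
contact_force: [0.1, 0.7, -3.1]
opening: 0.0174
grip_force: 58.7
[ 0.0382221   0.03791609 -0.05256152]
off mm [  61.6 -137.8   27.2]
tool y yaw 2.364 q6 -2.5 tilt [ 0.001 -0.    -1.   ]
```

View pics/s1.png

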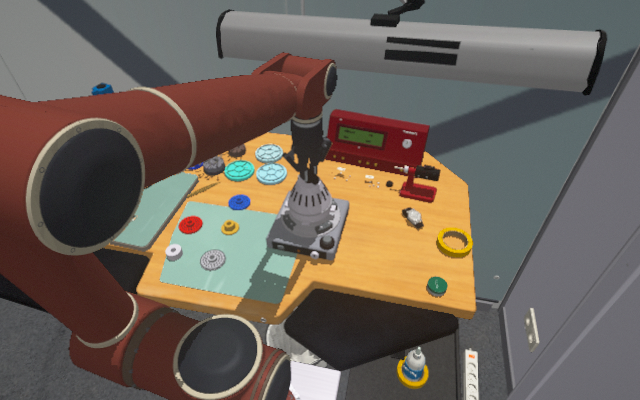

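```bash
python3 -m handwheel '[{"gripper":1,"offset":[0,0,-30],"rotation":[0,0,0]},{"gripper":1,"offset":[0,0,-60],"rotation":[0,0,0]},{"gripper":1,"offset":[0,0,-85],"rotation":[0,0,0]},{"gripper":1,"offset":[40,-18,-85],"rotation":[0,0,0]},{"gripper":1,"offset":[80,-36,-85],"rotation":[0,0,0]},{"gripper":1,"offset":[120,-55,-85],"rotation":[0,0,0]},{"gripper":1,"offset":[160,-73,-85],"rotation":[0,0,0]},{"gripper":1,"offset":[199,-91,-85],"rotation":[0,0,0]}]'
python3 -m handwheel '[{"gripper":1,"offset":[0,0,0],"rotation":[0,0,0]},{"gripper":1,"offset":[0,0,40],"rotation":[0,0,0]},{"gripper":1,"offset":[0,0,80],"rotation":[0,0,0]},{"gripper":1,"offset":[0,0,120],"rotation":[0,0,0]},{"gripper":1,"offset":[0,0,140],"rotation":[0,0,0]},{"gripper":1,"offset":[0,0,150],"rotation":[0,0,0]},{"gripper":1,"offset":[0,0,155],"rotation":[0,0,0]},{"gripper":1,"offset":[0,0,155],"rotation":[0,0,0]}]'
```

```text
t: 7.4
tool_pos: [0.469, -0.2062, 0.2681]
tool_rot: [1.214, -2.898, -0.0]
contact_force: [0.1, -0.2, -4.6]
opening: 0.0176
grip_force: 59.1
t: 8.4
tool_pos: [0.4702, -0.2051, 0.114]
tool_rot: [-1.214, 2.897, -0.001]
contact_force: [0.2, -0.0, -3.6]
opening: 0.0177
grip_force: 59.1
```

```bash
python3 -m handwheel '[{"gripper":1,"offset":[0,0,2],"rotation":[0,0,0]},{"gripper":1,"offset":[0,0,4],"rotation":[0,0,0]},{"gripper":1,"offset":[0,0,6],"rotation":[0,0,0]},{"gripper":1,"offset":[0,0,7],"rotation":[0,0,0]},{"gripper":1,"offset":[0,0,7],"rotation":[0,0,0]},{"gripper":-1,"offset":[0,0,7],"rotation":[0,0,0]},{"gripper":-1,"offset":[0,0,7],"rotation":[0,0,0]},{"gripper":-1,"offset":[0,0,7],"rotation":[0,0,0]}]'
python3 -m handwheel '[{"gripper":-1,"offset":[0,0,0],"rotation":[0,0,0]},{"gripper":-1,"offset":[0,0,0],"rotation":[0,0,0]},{"gripper":-1,"offset":[0,0,-40],"rotation":[0,0,0]},{"gripper":-1,"offset":[0,0,-90],"rotation":[0,0,0]},{"gripper":-1,"offset":[0,0,-150],"rotation":[0,0,0]},{"gripper":-1,"offset":[0,0,-200],"rotation":[0,0,0]},{"gripper":-1,"offset":[0,0,-250],"rotation":[0,0,0]},{"gripper":-1,"offset":[0,0,-250],"rotation":[0,0,0]}]'
python3 -c "
from h import *
move([0.44,0.05,.36],1.6)"
```

```text
t: 9.4
tool_pos: [0.4699, -0.2051, 0.1066]
tool_rot: [-1.214, 2.897, -0.001]
contact_force: [0.8, 0.2, 0.9]
opening: 0.0716
grip_force: 0.0
t: 10.4
tool_pos: [0.4712, -0.2059, 0.3624]
tool_rot: [-1.211, 2.892, -0.013]
contact_force: [0.5, -0.3, -0.4]
opening: 0.0856
grip_force: 0.0
off mm [-160.5  201.8    0.7]
tool y yaw 2.364 q6 -2.921 tilt [ 0.009 -0.005 -1.   ]
rot z 0.764
```

```bash
python3 -m handwheel '[{"gripper":-1,"offset":[-28,34,0],"rotation":[0,0,0.12]},{"gripper":-1,"offset":[-56,68,0],"rotation":[0,0,0.24]},{"gripper":-1,"offset":[-84,102,0],"rotation":[0,0,0.36]},{"gripper":-1,"offset":[-112,136,0],"rotation":[0,0,0.48]},{"gripper":-1,"offset":[-140,170,0],"rotation":[0,0,0.6]},{"gripper":-1,"offset":[-170,204,0],"rotation":[0,0,0.7]},{"gripper":-1,"offset":[-196,237,0],"rotation":[0,0,0.76]},{"gripper":-1,"offset":[-196,237,0],"rotation":[0,0,0.76]}]'
python3 -c "
from h import *
d=cam('wrist','pics/w2.png'); print(proj(d,[.5445,.002,.128]),d['xyz'])
cam('top','pics/t2.png')"
```

```text
t: 11.4
tool_pos: [0.4375, 0.1029, 0.355]
tool_rot: [0.059, -3.139, -0.0]
contact_force: [-0.3, -0.5, -0.5]
opening: 0.0853
grip_force: 0.0
[241.86313355 254.86645384] [0.37178493 0.10115697 0.49831776]
```

View pics/w2.png

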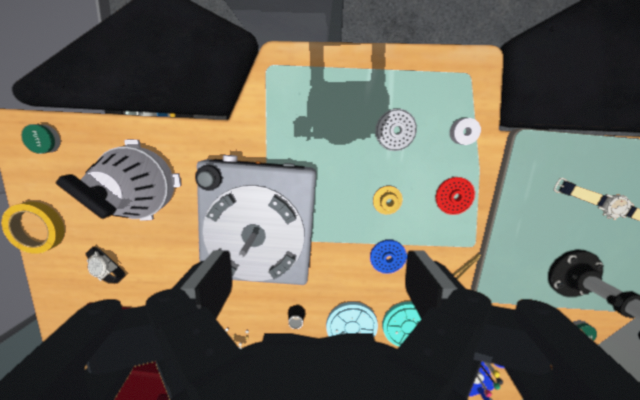

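The wrist view shows the hood standing upright on the bench at (120,185). The spindle runs from (253,238) to its tip near (243,254). The basket is at (397,130), the spacer at (466,131) and the bush at (388,200).

```bash
cat > meas.py <<'E'
from h import *
from scipy.optimize import least_squares
def circ(d,mask,z,r0,box,name):
    x0,y0,x1,y1=box; m=np.zeros(mask.shape,np.uint8); m[y0:y1,x0:x1]=mask[y0:y1,x0:x1]
    m=cv2.morphologyEx(m.astype(np.uint8)*255,cv2.MORPH_CLOSE,np.ones((5,5)))
    c=max(cv2.findContours(m,cv2.RETR_EXTERNAL,cv2.CHAIN_APPROX_NONE)[0],key=cv2.contourArea)
    c=cv2.convexHull(c)[:,0]
    P=np.array([onz(d,*p,z)[:2] for p in c]); 
    r=least_squares(lambda q:np.hypot(*(P-q[:2]).T)-q[2],[*P.mean(0),r0],loss='soft_l1',f_scale=.001); print(name,np.round(r.x,4),'exp r',r0)
    return r.x
E
python3 - <<'E'
from meas import *
d=cam('wrist'); h=cv2.cvtColor(d['bgr'],cv2.COLOR_BGR2HSV); S,V=h[...,1],h[...,2]
wh=(S<22)&(V>150); grey=(S<35)&(V>70)
circ(d,wh,.05,.084,(199,182,312,290),'deck')
circ(d,grey,.006,.034,(374,106,420,154),'basket')
circ(d,wh,.02,.021,(448,112,486,150),'spacer')
circ(d,(h[...,0]>15)&(h[...,0]<35)&(S>110),.005,.026,(370,180,406,218),'bush')
g=d['bgr'].max(2)
for r in range(232,258,3): print(r,g[r,234:266:2])
E
```

```text
deck [0.5443 0.0102 0.1049] exp r 0.084
basket [0.3687 0.2286 0.034 ] exp r 0.034
spacer [0.3667 0.3388 0.0209] exp r 0.021
bush [0.4874 0.2268 0.025 ] exp r 0.026
232 [220 221 221 222 203 127 117 116 117 107  72  65  73 113 118 119]
235 [221 221 221 222 196 121 116 115 112  97  92  90 112 118 119 118]
238 [220 221 222 222 213 137 115 111  97  93  91  97 116 117 118 119]
241 [222 223 223 224 222 204 132  98  92  90  96 113 117 117 117 133]
244 [219 220 220 220 220 214 135  93  89  93 112 115 118 129 162 219]
247 [218 219 219 220 214 141  93  91 103 185 209 210 214 221 222 223]
250 [215 215 216 211 158 120 101 100 180 220 221 221 221 220 221 221]
253 [218 219 219 200 150 136 132 172 220 222 222 222 222 222 222 222]
256 [215 216 217 215 214 189 190 216 218 219 220 219 220 221 221 221]
```

```bash
python3 - <<'E'
from meas import *
d=cam('wrist'); V=d['bgr'].max(2)
circ(d,V>200,.05,.084,(199,182,312,290),'deck wrist')
m=((V<140)); circ(d,m,.05,.02,(238,222,268,246),'disc wrist')
print('tip',onz(d,244.5,254.5,.128),'mid',onz(d,245.5,250,.122), proj(d,[.5445,.002,.05]))
t=cam('top'); V=t['bgr'].max(2)
x,y=np.round(proj(t,[.5445,.002,.05])).astype(int); print(x,y)
circ(t,V>200,.05,.084,(x-30,y-30,x+31,y+31),'deck top')
cv2.imwrite('pics/sp.png',np.hstack([cv2.resize(d['bgr'][180:290,195:320],(625,550),interpolation=2)]))
E
```

```text
deck wrist [0.5463 0.0013 0.0835] exp r 0.084
disc wrist [5.452e-01 4.000e-04 1.870e-02] exp r 0.02
tip [0.54449583 0.00235833 0.128     ] mid [0.54037461 0.00242512 0.122     ] [255.91516903 234.61061945]
324 205
deck top [0.547  0.0007 0.1251] exp r 0.084
```

View pics/sp.png

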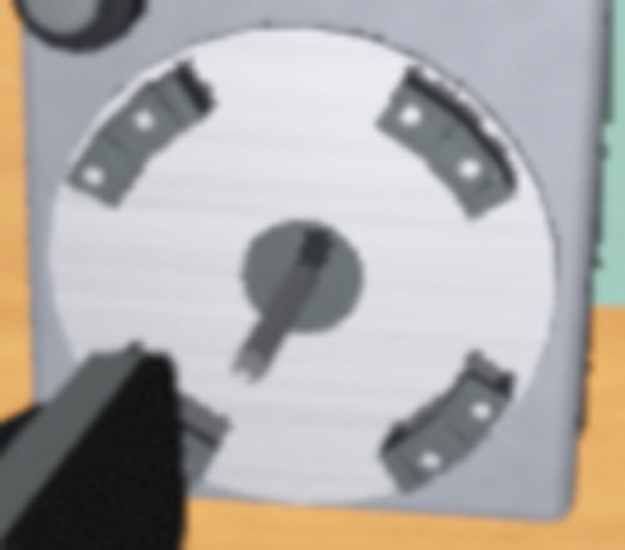

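```bash
python3 -m handwheel '[{"gripper":-1,"offset":[10,40,0],"rotation":[0,0,0]},{"gripper":-1,"offset":[20,80,20],"rotation":[0,0,0]},{"gripper":-1,"offset":[31,120,50],"rotation":[0,0,0]},{"gripper":-1,"offset":[41,160,90],"rotation":[0,0,0]},{"gripper":-1,"offset":[52,200,130],"rotation":[0,0,0]},{"gripper":-1,"offset":[62,238,160],"rotation":[0,0,0]},{"gripper":-1,"offset":[62,238,195],"rotation":[0,0,0]},{"gripper":-1,"offset":[62,238,195],"rotation":[0,0,0]}]'
cat >> meas.py <<'E'
def near(name,P,z,r0,kind,w):
    d=cam('wrist','pics/near_%s.png'%name); h=cv2.cvtColor(d['bgr'],cv2.COLOR_BGR2HSV); H,S,V=cv2.split(h)
    m={'wh':(S<22)&(V>150),'grey':(S<35)&(V>70),'brass':(H>15)&(H<35)&(S>110)}[kind]
    u,v=np.round(proj(d,P)).astype(int); print(u,v)
    return circ(d,m,z,r0,(max(u-w,0),max(v-w,0),u+w,v+w),name)
E
python3 -c "
from meas import *
p=near('spacer',[.367,.339,.02],.02,.021,'wh',45)
move([p[0],p[1],.011])"
```

```text
t: 12.65
tool_pos: [0.3669, 0.335, 0.1578]
tool_rot: [0.051, -3.135, 0.007]
contact_force: [0.2, -0.7, -0.1]
opening: 0.0852
grip_force: 0.0
322 198
spacer [0.3676 0.3387 0.0206] exp r 0.021
off mm [  0.3   3.3 149.3]
tool y yaw 1.603 q6 -1.013 tilt [-0.002 -0.002 -1.   ]
```

View pics/near_spacer.png

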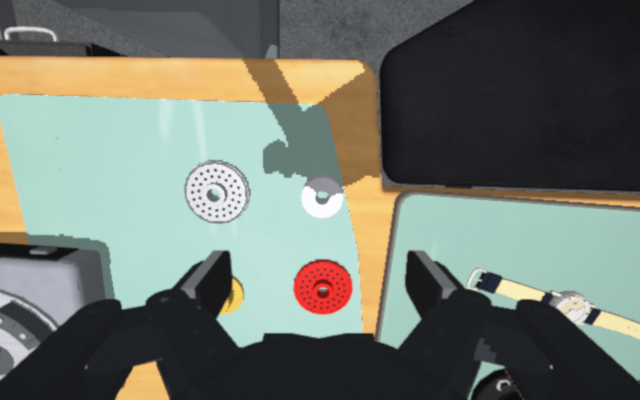

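The near view shows the spacer at (322,197), half in shadow, and the basket at (217,192).

```bash
python3 -m handwheel '[{"gripper":-1,"offset":[0,0,40],"rotation":[0,0,0]},{"gripper":-1,"offset":[0,0,80],"rotation":[0,0,0]},{"gripper":-1,"offset":[0,0,110],"rotation":[0,0,0]},{"gripper":-1,"offset":[0,0,110],"rotation":[0,0,0]},{"gripper":-1,"offset":[0,0,110],"rotation":[0,0,0]},{"gripper":-1,"offset":[0,0,110],"rotation":[0,0,0]},{"gripper":-1,"offset":[0,0,110],"rotation":[0,0,0]},{"gripper":-1,"offset":[0,0,110],"rotation":[0,0,0]}]'
python3 -c "
from h import *
move([.367,.3388,.010])"
```

```text
t: 13.7
tool_pos: [0.3688, 0.337, 0.052]
tool_rot: [-0.052, 3.14, 0.001]
contact_force: [-0.7, 0.0, -0.5]
opening: 0.0854
grip_force: 0.0
off mm [ 1.8  1.8 42. ]
tool y yaw 1.604 q6 -1.013 tilt [ 0.001  0.001 -1.   ]
```

```bash
python3 -m handwheel '[{"gripper":-1,"offset":[2,2,20],"rotation":[0,0,0]},{"gripper":-1,"offset":[2,2,40],"rotation":[0,0,0]},{"gripper":-1,"offset":[2,2,41],"rotation":[0,0,0]},{"gripper":-1,"offset":[2,2,41],"rotation":[0,0,0]},{"gripper":1,"offset":[2,2,41],"rotation":[0,0,0]},{"gripper":1,"offset":[2,2,41],"rotation":[0,0,0]},{"gripper":1,"offset":[2,2,41],"rotation":[0,0,0]},{"gripper":1,"offset":[2,2,41],"rotation":[0,0,0]}]' 35
python3 -m handwheel '[{"gripper":1,"offset":[0,0,0],"rotation":[0,0,0]},{"gripper":1,"offset":[0,0,0],"rotation":[0,0,0]},{"gripper":1,"offset":[0,0,0],"rotation":[0,0,0]},{"gripper":1,"offset":[0,0,0],"rotation":[0,0,0]},{"gripper":1,"offset":[0,0,-40],"rotation":[0,0,0]},{"gripper":1,"offset":[0,0,-90],"rotation":[0,0,0]},{"gripper":1,"offset":[0,0,-150],"rotation":[0,0,0]},{"gripper":1,"offset":[0,0,-170],"rotation":[0,0,0]}]'
python3 -c "
from meas import *
d=cam('wrist','pics/w4.png');print(proj(d,[.3688,.338,.19]))
cv2.imwrite('pics/w4c.png',cv2.resize(d['bgr'][180:400,180:460],None,fx=2,fy=2))
move([.5455,.0015,.2],1.6)"
```

```text
t: 14.7
tool_pos: [0.3671, 0.3391, 0.0113]
tool_rot: [-0.052, 3.14, 0.001]
contact_force: [-0.4, 0.4, 4.8]
opening: 0.0409
grip_force: 35.9
t: 15.7
tool_pos: [0.3679, 0.3397, 0.1846]
tool_rot: [-0.052, 3.136, 0.006]
contact_force: [0.5, 0.6, -1.7]
opening: 0.0408
grip_force: 35.9
[313.2623865  261.43966423]
off mm [-166.  -344.1  -14.8]
tool y yaw 1.604 q6 -1.007 tilt [ 0.006  0.004 -1.   ]
rot z 0.004
```

View pics/w4c.png

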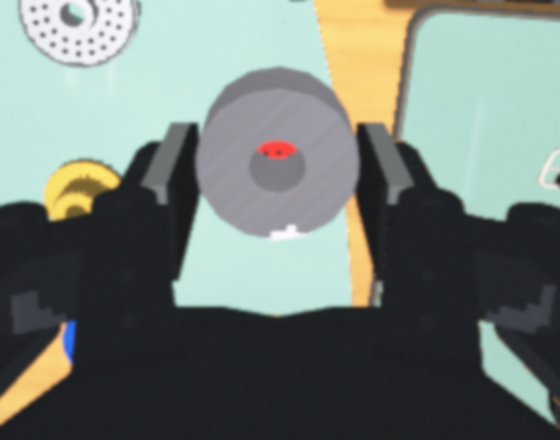

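The spacer is held level between the pads, its top face centred at full-frame (318.5,262).

```bash
python3 -c "
from meas import *
d=cam('wrist'); h=cv2.cvtColor(d['bgr'],cv2.COLOR_BGR2HSV); o=ctrl.get_obs()
z=o['tool_pos'][2]-.0113+.02
p=onz(d,318.5,180+157/2,z); q=onz(d,318.5,180+162/2,z); l=onz(d,180+196/2,261,z);r=onz(d,180+359/2,261,z)
print(p,q,r-l,o['tool_pos'],R.from_rotvec(o['tool_rot']).as_matrix().T@(q-o['tool_pos']))
move([.5455,.0015,.24],1.6)"
```

```text
[0.36717621 0.34091006 0.19141499] [0.36858892 0.34095717 0.19141499] [-0.0012979   0.04216583  0.        ] [0.36754091 0.33945154 0.18271499] [-0.00113241  0.00149243 -0.00869169]
off mm [-166.9 -343.5  -57.5]
tool y yaw 1.604 q6 -1.007 tilt [ 0.004  0.003 -1.   ]
rot z 0.004
```

```bash
python3 -m handwheel '[{"gripper":1,"offset":[-20,-43,-20],"rotation":[0,0,0]},{"gripper":1,"offset":[-45,-90,-20],"rotation":[0,0,0]},{"gripper":1,"offset":[-70,-140,-20],"rotation":[0,0,0]},{"gripper":1,"offset":[-95,-190,-20],"rotation":[0,0,0]},{"gripper":1,"offset":[-120,-240,-20],"rotation":[0,0,0]},{"gripper":1,"offset":[-145,-290,-20],"rotation":[0,0,0]},{"gripper":1,"offset":[-160,-325,-20],"rotation":[0,0,0]},{"gripper":1,"offset":[-167,-343,-20],"rotation":[0,0,0]}]'
python3 -m handwheel '[{"gripper":1,"offset":[0,0,0],"rotation":[0,0,0]},{"gripper":1,"offset":[0,0,0],"rotation":[0,0,0]},{"gripper":1,"offset":[0,0,10],"rotation":[0,0,0]},{"gripper":1,"offset":[0,0,20],"rotation":[0,0,0]},{"gripper":1,"offset":[0,0,20],"rotation":[0,0,0]},{"gripper":1,"offset":[0,0,20],"rotation":[0,0,0]},{"gripper":1,"offset":[0,0,20],"rotation":[0,0,0]},{"gripper":1,"offset":[0,0,20],"rotation":[0,0,0]}]'
python3 -c "
from meas import *
d=cam('wrist','pics/w5.png')
cv2.imwrite('pics/w5c.png',cv2.resize(d['bgr'][190:340,220:420],None,fx=3,fy=3,interpolation=2))
move([.5455,.0015,.15],1.6)"
```

```text
t: 16.8
tool_pos: [0.5437, -0.0001, 0.1968]
tool_rot: [0.049, -3.136, -0.002]
contact_force: [0.1, 0.1, -0.8]
opening: 0.0411
grip_force: 36.0
t: 17.8
tool_pos: [0.5449, 0.0013, 0.1807]
tool_rot: [-0.052, 3.141, -0.0]
contact_force: [0.4, -0.1, -0.7]
opening: 0.0405
grip_force: 35.9
off mm [-0.6  0.2 30.7]
tool y yaw 1.604 q6 -1.738 tilt [ 0.001 -0.    -1.   ]
rot z 0.004
```

View pics/w5c.png

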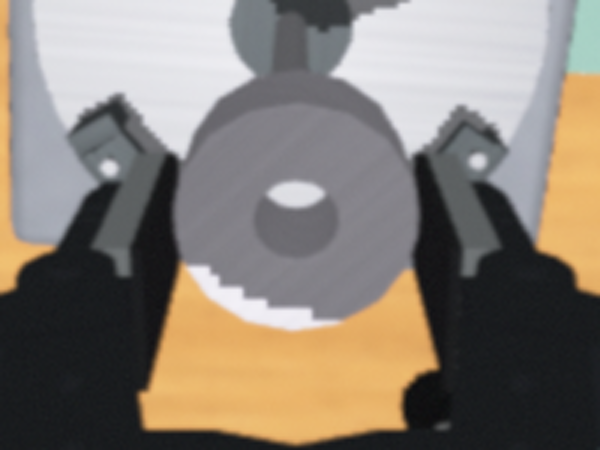

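The spindle and spacer line up to about 1 mm. Lowering.

```bash
python3 -m handwheel '[{"gripper":1,"offset":[-0.5,-1,20],"rotation":[0,0,0]},{"gripper":1,"offset":[-0.5,-1,35],"rotation":[0,0,0]},{"gripper":1,"offset":[-0.5,-1,45],"rotation":[0,0,0]},{"gripper":1,"offset":[-0.5,-1,50],"rotation":[0,0,0]},{"gripper":1,"offset":[-0.5,-1,55],"rotation":[0,0,0]},{"gripper":1,"offset":[-0.5,-1,60],"rotation":[0,0,0]},{"gripper":1,"offset":[-0.5,-1,65],"rotation":[0,0,0]},{"gripper":1,"offset":[-0.5,-1,65],"rotation":[0,0,0]}]'
```

```text
t: 18.85
tool_pos: [0.545, 0.0005, 0.1149]
tool_rot: [0.052, -3.14, -0.0]
contact_force: [-0.5, -0.0, -0.7]
opening: 0.0411
grip_force: 35.9
```

```bash
python3 -m handwheel '[{"gripper":1,"offset":[0,0,15],"rotation":[0,0,0]},{"gripper":1,"offset":[0,0,30],"rotation":[0,0,0]},{"gripper":1,"offset":[0,0,40],"rotation":[0,0,0]},{"gripper":1,"offset":[0,0,46],"rotation":[0,0,0]},{"gripper":1,"offset":[0,0,50],"rotation":[0,0,0]},{"gripper":1,"offset":[0,0,50],"rotation":[0,0,0]},{"gripper":1,"offset":[0,0,50],"rotation":[0,0,0]},{"gripper":1,"offset":[0,0,50],"rotation":[0,0,0]}]'
python3 -m handwheel '[{"gripper":-0.4,"offset":[0,0,0],"rotation":[0,0,0]},{"gripper":-0.4,"offset":[0,0,0],"rotation":[0,0,0]},{"gripper":-0.4,"offset":[0,0,0],"rotation":[0,0,0]},{"gripper":-0.4,"offset":[0,0,-20],"rotation":[0,0,0]},{"gripper":-0.4,"offset":[0,0,-60],"rotation":[0,0,0]},{"gripper":-0.4,"offset":[0,0,-110],"rotation":[0,0,0]},{"gripper":-1,"offset":[0,0,-160],"rotation":[0,0,0]},{"gripper":-1,"offset":[0,0,-200],"rotation":[0,0,0]}]'
python3 -c "
from meas import *
d=cam('top'); u,v=proj(d,[.5455,.0015,.07]);d=cam('wrist','pics/w6.png')
move([.366,.2286,.16],1.6)"
```

```text
t: 19.85
tool_pos: [0.5456, 0.0004, 0.0658]
tool_rot: [-0.052, 3.14, -0.0]
contact_force: [-0.5, -0.4, -0.6]
opening: 0.0414
grip_force: 36.0
t: 20.85
tool_pos: [0.5457, 0.0004, 0.2698]
tool_rot: [-0.052, 3.137, -0.001]
contact_force: [-0.8, -0.2, 0.4]
opening: 0.0856
grip_force: 0.0
off mm [175.8 234.7 111.2]
tool y yaw 1.604 q6 -1.74 tilt [ 0.013 -0.002 -1.   ]
rot z 0.004
```

```bash
python3 -m handwheel '[{"gripper":-1,"offset":[30,40,0],"rotation":[0,0,0]},{"gripper":-1,"offset":[60,80,10],"rotation":[0,0,0]},{"gripper":-1,"offset":[90,120,40],"rotation":[0,0,0]},{"gripper":-1,"offset":[120,160,70],"rotation":[0,0,0]},{"gripper":-1,"offset":[150,200,100],"rotation":[0,0,0]},{"gripper":-1,"offset":[176,235,108],"rotation":[0,0,0]},{"gripper":-1,"offset":[176,235,108],"rotation":[0,0,0]},{"gripper":-1,"offset":[176,235,108],"rotation":[0,0,0]}]'
python3 -c "
from meas import *
p=near('basket',[.3687,.2286,.006],.006,.034,'grey',45)
d=cam('top','pics/t3.png');x,y=proj(d,[.5455,.0015,.07]).astype(int)
a=cv2.resize(d['bgr'][y-40:y+40,x-40:x+40],(400,400),interpolation=2); b=cv2.resize(cv2.imread('pics/near_basket.png')[100:300,200:400],(400,400))
cv2.imwrite('pics/v.png',np.hstack([a,b]))
move([p[0],p[1],.009],1.6)"
```

```text
t: 21.95
tool_pos: [0.362, 0.2293, 0.1581]
tool_rot: [-0.053, 3.14, 0.0]
contact_force: [0.4, -0.5, 0.4]
opening: 0.0852
grip_force: 0.0
316 200
basket [0.3685 0.2289 0.0342] exp r 0.034
off mm [ -5.7  -0.2 149.2]
tool y yaw 1.603 q6 -1.213 tilt [ 0.002  0.    -1.   ]
rot z 0.003
```

View pics/v.png

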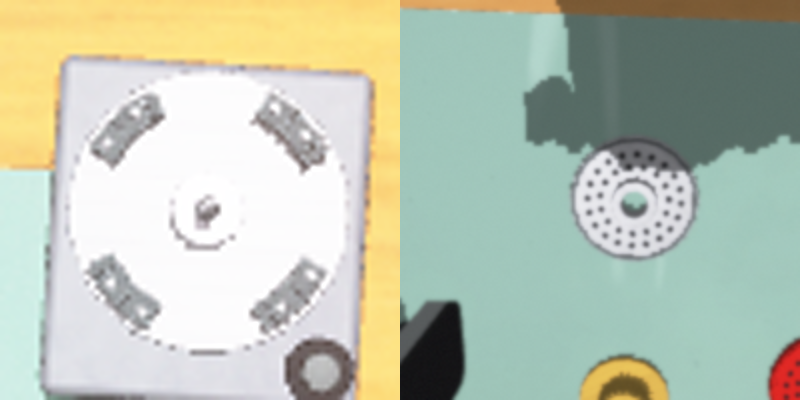

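The left panel shows the spacer threaded at the spindle (205,210). The right panel shows the basket clear and undisturbed. Gripping its hub.

```bash
python3 -m handwheel '[{"gripper":-1,"offset":[-6,0,40],"rotation":[0,0,0]},{"gripper":-0.2,"offset":[-6,0,80],"rotation":[0,0,0]},{"gripper":-0.2,"offset":[-6,0,120],"rotation":[0,0,0]},{"gripper":-0.2,"offset":[-6,0,130],"rotation":[0,0,0]},{"gripper":-0.2,"offset":[-6,0,130],"rotation":[0,0,0]},{"gripper":-0.2,"offset":[-6,0,130],"rotation":[0,0,0]},{"gripper":-0.2,"offset":[-6,0,130],"rotation":[0,0,0]},{"gripper":-0.2,"offset":[-6,0,130],"rotation":[0,0,0]}]'
python3 -c "
from h import *
move([.3685,.2289,.008])"
```

```text
t: 23.05
tool_pos: [0.3682, 0.2299, 0.0283]
tool_rot: [-0.052, 3.139, 0.001]
contact_force: [0.6, 0.5, 0.3]
opening: 0.0511
grip_force: 0.0
off mm [-0.2 -1.1 20.3]
tool y yaw 1.604 q6 -1.218 tilt [ 0.002  0.001 -1.   ]
```

```bash
python3 -m handwheel '[{"gripper":-0.2,"offset":[0,-1,10],"rotation":[0,0,0]},{"gripper":-0.2,"offset":[0,-1,20],"rotation":[0,0,0]},{"gripper":-0.2,"offset":[0,-1,20],"rotation":[0,0,0]},{"gripper":1,"offset":[0,-1,20],"rotation":[0,0,0]},{"gripper":1,"offset":[0,-1,20],"rotation":[0,0,0]},{"gripper":1,"offset":[0,-1,20],"rotation":[0,0,0]},{"gripper":1,"offset":[0,-1,20],"rotation":[0,0,0]},{"gripper":1,"offset":[0,-1,20],"rotation":[0,0,0]}]' 35
python3 -m handwheel '[{"gripper":1,"offset":[0,0,0],"rotation":[0,0,0]},{"gripper":1,"offset":[0,0,0],"rotation":[0,0,0]},{"gripper":1,"offset":[0,0,-30],"rotation":[0,0,0]},{"gripper":1,"offset":[0,0,-80],"rotation":[0,0,0]},{"gripper":1,"offset":[0,0,-130],"rotation":[0,0,0]},{"gripper":1,"offset":[0,0,-180],"rotation":[0,0,0]},{"gripper":1,"offset":[0,0,-200],"rotation":[0,0,0]},{"gripper":1,"offset":[0,0,-200],"rotation":[0,0,0]}]'
python3 -c "
from meas import *
d=cam('wrist','pics/w7.png')
cv2.imwrite('pics/w7c.png',cv2.resize(d['bgr'][180:360,200:440],None,fx=2.4,fy=2.4,interpolation=2))
move([.5455,.0010,.21],1.6)"
```

```text
t: 24.05
tool_pos: [0.3679, 0.2288, 0.0076]
tool_rot: [-0.052, 3.14, 0.0]
contact_force: [0.7, 0.8, 0.5]
opening: 0.0227
grip_force: 34.5
t: 25.05
tool_pos: [0.3683, 0.2289, 0.2088]
tool_rot: [-0.052, 3.138, 0.002]
contact_force: [0.5, 0.2, -1.2]
opening: 0.0224
grip_force: 34.5
off mm [-170.4 -233.4   -3.1]
tool y yaw 1.604 q6 -1.22 tilt [-0. -0. -1.]
rot z 0.004
```

View pics/w7c.png

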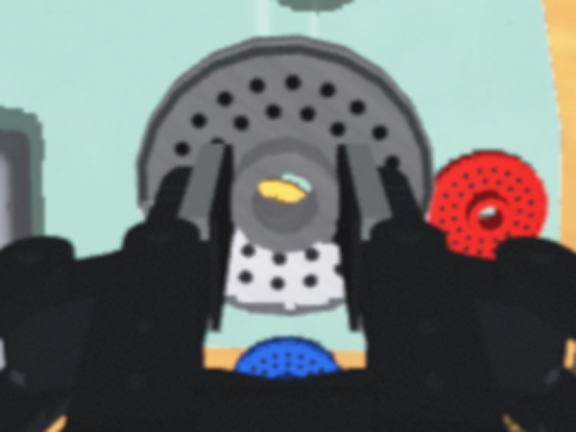

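The basket is held level by its hub, centre at full-frame (318,263). Carrying it to the spindle.

```bash
python3 -m handwheel '[{"gripper":1,"offset":[-25,-35,0],"rotation":[0,0,0]},{"gripper":1,"offset":[-55,-75,0],"rotation":[0,0,0]},{"gripper":1,"offset":[-85,-115,0],"rotation":[0,0,0]},{"gripper":1,"offset":[-115,-155,0],"rotation":[0,0,0]},{"gripper":1,"offset":[-145,-195,0],"rotation":[0,0,0]},{"gripper":1,"offset":[-162,-222,0],"rotation":[0,0,0]},{"gripper":1,"offset":[-170.5,-233.5,0],"rotation":[0,0,0]},{"gripper":1,"offset":[-170.5,-233.5,0],"rotation":[0,0,0]}]'
python3 -m handwheel '[{"gripper":1,"offset":[0,0,0],"rotation":[0,0,0]},{"gripper":1,"offset":[0,0,20],"rotation":[0,0,0]},{"gripper":1,"offset":[0,0,40],"rotation":[0,0,0]},{"gripper":1,"offset":[0,0,60],"rotation":[0,0,0]},{"gripper":1,"offset":[0,0,60],"rotation":[0,0,0]},{"gripper":1,"offset":[0,0,60],"rotation":[0,0,0]},{"gripper":1,"offset":[0,0,60],"rotation":[0,0,0]},{"gripper":1,"offset":[0,0,60],"rotation":[0,0,0]}]'
python3 -c "
from meas import *
d=cam('wrist','pics/w8.png'); print(ctrl.get_obs()['tool_pos'])
cv2.imwrite('pics/w8c.png',cv2.resize(d['bgr'][180:330,220:420],None,fx=3,fy=3,interpolation=2))
move([.5455,.0010,.1])"
```

```text
t: 26.1
tool_pos: [0.545, 0.001, 0.2056]
tool_rot: [0.051, -3.138, -0.001]
contact_force: [-0.4, 0.4, -0.8]
opening: 0.0227
grip_force: 34.6
t: 27.1
tool_pos: [0.5463, 0.0008, 0.1483]
tool_rot: [-0.052, 3.14, -0.0]
contact_force: [1.2, 0.2, -1.0]
opening: 0.0229
grip_force: 34.6
[0.54618353 0.00082905 0.14808496]
off mm [ 0.7  0.2 48.1]
tool y yaw 1.604 q6 -1.739 tilt [ 0.001 -0.    -1.   ]
```

View pics/w8c.png

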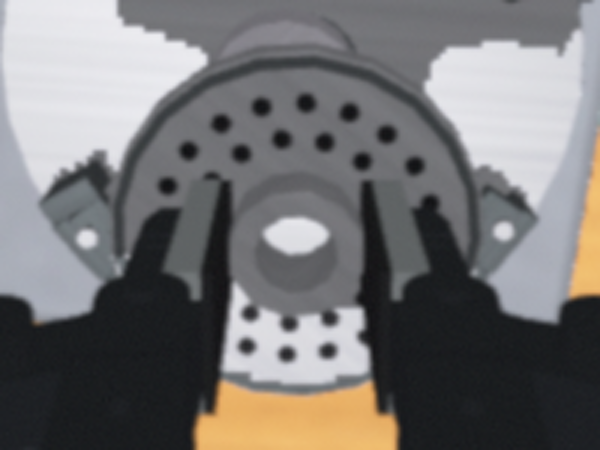

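```bash
python3 -m handwheel '[{"gripper":1,"offset":[0.5,0,6],"rotation":[0,0,0]},{"gripper":1,"offset":[0.5,0,12],"rotation":[0,0,0]},{"gripper":1,"offset":[0.5,0,18],"rotation":[0,0,0]},{"gripper":1,"offset":[0.5,0,24],"rotation":[0,0,0]},{"gripper":1,"offset":[0.5,0,30],"rotation":[0,0,0]},{"gripper":1,"offset":[0.5,0,35],"rotation":[0,0,0]},{"gripper":1,"offset":[0.5,0,35],"rotation":[0,0,0]},{"gripper":1,"offset":[0.5,0,35],"rotation":[0,0,0]}]'
```

```text
t: 28.15
tool_pos: [0.5454, 0.0009, 0.1125]
tool_rot: [-0.052, 3.141, -0.0]
contact_force: [-0.1, -0.4, -0.7]
opening: 0.0228
grip_force: 34.6
```

```bash
python3 -m handwheel '[{"gripper":1,"offset":[0,0,10],"rotation":[0,0,0]},{"gripper":1,"offset":[0,0,20],"rotation":[0,0,0]},{"gripper":1,"offset":[0,0,28],"rotation":[0,0,0]},{"gripper":1,"offset":[0,0,32],"rotation":[0,0,0]},{"gripper":1,"offset":[0,0,34],"rotation":[0,0,0]},{"gripper":1,"offset":[0,0,34],"rotation":[0,0,0]},{"gripper":1,"offset":[0,0,34],"rotation":[0,0,0]},{"gripper":1,"offset":[0,0,34],"rotation":[0,0,0]}]'
python3 -m handwheel '[{"gripper":-0.2,"offset":[0,0,0],"rotation":[0,0,0]},{"gripper":-0.2,"offset":[0,0,0],"rotation":[0,0,0]},{"gripper":-0.2,"offset":[0,0,0],"rotation":[0,0,0]},{"gripper":-0.2,"offset":[0,0,-20],"rotation":[0,0,0]},{"gripper":-0.2,"offset":[0,0,-60],"rotation":[0,0,0]},{"gripper":-0.2,"offset":[0,0,-110],"rotation":[0,0,0]},{"gripper":-1,"offset":[0,0,-160],"rotation":[0,0,0]},{"gripper":-1,"offset":[0,0,-180],"rotation":[0,0,0]}]'
python3 -c "
from meas import *
d=cam('wrist','pics/w9.png')
move([.487,.226,.16],1.6)"
```

```text
t: 29.15
tool_pos: [0.5455, 0.0009, 0.0787]
tool_rot: [-0.052, 3.14, -0.0]
contact_force: [0.0, 0.3, -0.4]
opening: 0.0225
grip_force: 34.6
t: 30.15
tool_pos: [0.5469, 0.0007, 0.2642]
tool_rot: [-0.052, 3.133, -0.002]
contact_force: [-0.1, -0.6, 0.4]
opening: 0.0837
grip_force: 0.0
off mm [ 53.8 227.4 104.4]
tool y yaw 1.604 q6 -1.739 tilt [ 0.009 -0.001 -1.   ]
rot z 0.004
```

```bash
python3 -m handwheel '[{"gripper":-1,"offset":[10,40,0],"rotation":[0,0,0]},{"gripper":-1,"offset":[20,80,0],"rotation":[0,0,0]},{"gripper":-1,"offset":[30,120,20],"rotation":[0,0,0]},{"gripper":-1,"offset":[40,160,50],"rotation":[0,0,0]},{"gripper":-1,"offset":[50,200,80],"rotation":[0,0,0]},{"gripper":-1,"offset":[54,227,100],"rotation":[0,0,0]},{"gripper":-1,"offset":[54,227,104],"rotation":[0,0,0]},{"gripper":-1,"offset":[54,227,104],"rotation":[0,0,0]}]'
python3 -c "
from meas import *
p=near('bush',[.4874,.2268,.005],.005,.026,'brass',45)
d=cam('top','pics/t4.png');x,y=proj(d,[.5455,.0015,.07]).astype(int)
a=cv2.resize(d['bgr'][y-40:y+40,x-40:x+40],(400,400),interpolation=2); b=cv2.resize(cv2.imread('pics/near_bush.png')[100:300,200:400],(400,400))
cv2.imwrite('pics/v2.png',np.hstack([a,b]))
move([p[0],p[1],.03],1.6)"
```

```text
t: 31.2
tool_pos: [0.4834, 0.2253, 0.1536]
tool_rot: [0.052, -3.14, 0.001]
contact_force: [0.8, 0.0, 0.0]
opening: 0.0852
grip_force: 0.0
319 198
bush [0.4876 0.2268 0.0254] exp r 0.026
off mm [ -3.1   1.4 125.1]
tool y yaw 1.603 q6 -1.307 tilt [ 0.001  0.    -1.   ]
rot z 0.003
```

View pics/v2.png

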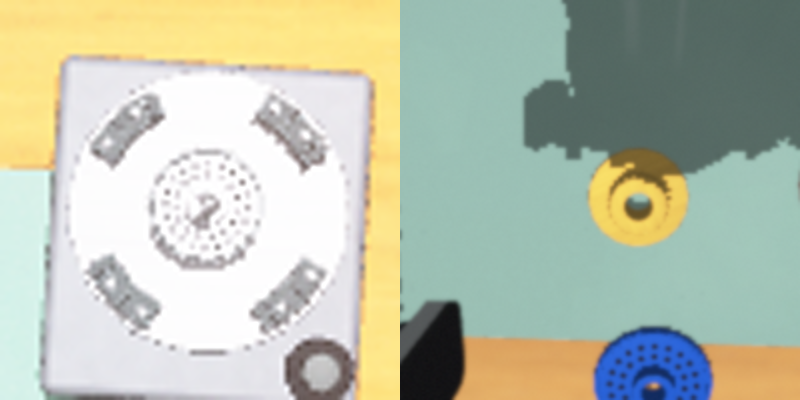

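The basket is threaded. That was my 15th picture, one over the limit of 14, so from here I'll use only numbers. Gripping the bush.

```bash
python3 -m handwheel '[{"gripper":-1,"offset":[-3,1,40],"rotation":[0,0,0]},{"gripper":-0.2,"offset":[-3.5,1,80],"rotation":[0,0,0]},{"gripper":-0.2,"offset":[-3.5,1,110],"rotation":[0,0,0]},{"gripper":-0.2,"offset":[-3.5,1,110],"rotation":[0,0,0]},{"gripper":-0.2,"offset":[-3.5,1,110],"rotation":[0,0,0]},{"gripper":-0.2,"offset":[-3.5,1,110],"rotation":[0,0,0]},{"gripper":-0.2,"offset":[-3.5,1,110],"rotation":[0,0,0]},{"gripper":-0.2,"offset":[-3.5,1,110],"rotation":[0,0,0]}]'
python3 -c "
from h import *
move([.4877,.2268,.011])"
```

```text
t: 32.3
tool_pos: [0.4876, 0.2273, 0.045]
tool_rot: [-0.052, 3.14, 0.0]
contact_force: [0.3, 0.3, -1.2]
opening: 0.0513
grip_force: 0.0
off mm [-0.1 -0.5 34. ]
tool y yaw 1.604 q6 -1.306 tilt [ 0.001  0.    -1.   ]
```

```bash
python3 -m handwheel '[{"gripper":-0.2,"offset":[0,-0.5,15],"rotation":[0,0,0]},{"gripper":-0.2,"offset":[0,-0.5,34],"rotation":[0,0,0]},{"gripper":-0.2,"offset":[0,-0.5,34],"rotation":[0,0,0]},{"gripper":1,"offset":[0,-0.5,34],"rotation":[0,0,0]},{"gripper":1,"offset":[0,-0.5,34],"rotation":[0,0,0]},{"gripper":1,"offset":[0,-0.5,34],"rotation":[0,0,0]},{"gripper":1,"offset":[0,-0.5,34],"rotation":[0,0,0]},{"gripper":1,"offset":[0,-0.5,34],"rotation":[0,0,0]}]' 40
python3 -m handwheel '[{"gripper":1,"offset":[0,0,0],"rotation":[0,0,0]},{"gripper":1,"offset":[0,0,0],"rotation":[0,0,0]},{"gripper":1,"offset":[0,0,-30],"rotation":[0,0,0]},{"gripper":1,"offset":[0,0,-80],"rotation":[0,0,0]},{"gripper":1,"offset":[0,0,-130],"rotation":[0,0,0]},{"gripper":1,"offset":[0,0,-180],"rotation":[0,0,0]},{"gripper":1,"offset":[0,0,-190],"rotation":[0,0,0]},{"gripper":1,"offset":[0,0,-190],"rotation":[0,0,0]}]'
python3 -c "
from meas import *
o=ctrl.get_obs(); T=o['tool_pos']; p=near('held',T+[0,0,-.006],T[2]-.011+.022,.0145,'brass',40)
move([.5455,.0010,.20],1.6)"
```

```text
t: 33.3
tool_pos: [0.4872, 0.2266, 0.0104]
tool_rot: [-0.052, 3.141, 0.0]
contact_force: [-0.1, -0.6, -0.8]
opening: 0.0292
grip_force: 39.5
t: 34.3
tool_pos: [0.4874, 0.2267, 0.2005]
tool_rot: [-0.052, 3.14, 0.0]
contact_force: [-0.1, -0.1, -0.6]
opening: 0.0289
grip_force: 39.7
317 251
held [0.482  0.2273 0.0236] exp r 0.0145
off mm [ -51.5 -227.2   -1.2]
tool y yaw 1.604 q6 -1.307 tilt [-0.002 -0.001 -1.   ]
rot z 0.004
```

```bash
python3 -m handwheel '[{"gripper":1,"offset":[-10,-40,0],"rotation":[0,0,0]},{"gripper":1,"offset":[-20,-80,0],"rotation":[0,0,0]},{"gripper":1,"offset":[-30,-120,0],"rotation":[0,0,0]},{"gripper":1,"offset":[-40,-160,0],"rotation":[0,0,0]},{"gripper":1,"offset":[-48,-200,0],"rotation":[0,0,0]},{"gripper":1,"offset":[-51.5,-220,0],"rotation":[0,0,0]},{"gripper":1,"offset":[-51.5,-227,0],"rotation":[0,0,0]},{"gripper":1,"offset":[-51.5,-227,0],"rotation":[0,0,0]}]'
python3 -m handwheel '[{"gripper":1,"offset":[0,0,0],"rotation":[0,0,0]},{"gripper":1,"offset":[0,0,20],"rotation":[0,0,0]},{"gripper":1,"offset":[0,0,40],"rotation":[0,0,0]},{"gripper":1,"offset":[0,0,50],"rotation":[0,0,0]},{"gripper":1,"offset":[0,0,50],"rotation":[0,0,0]},{"gripper":1,"offset":[0,0,50],"rotation":[0,0,0]},{"gripper":1,"offset":[0,0,50],"rotation":[0,0,0]},{"gripper":1,"offset":[0,0,50],"rotation":[0,0,0]}]'
python3 -c "
from meas import *
move([.5455,.0010,.115])"
```

```text
t: 35.35
tool_pos: [0.5457, 0.002, 0.1994]
tool_rot: [0.052, -3.14, -0.001]
contact_force: [0.8, -0.2, -0.5]
opening: 0.0286
grip_force: 39.8
t: 36.35
tool_pos: [0.5466, 0.0014, 0.151]
tool_rot: [-0.052, 3.14, -0.0]
contact_force: [0.6, 0.9, -0.4]
opening: 0.0284
grip_force: 39.8
off mm [ 1.2 -0.3 36. ]
tool y yaw 1.604 q6 -1.738 tilt [ 0.001 -0.    -1.   ]
```

```bash
python3 -m handwheel '[{"gripper":1,"offset":[1,-0.3,6],"rotation":[0,0,0]},{"gripper":1,"offset":[1,-0.3,12],"rotation":[0,0,0]},{"gripper":1,"offset":[1,-0.3,18],"rotation":[0,0,0]},{"gripper":1,"offset":[1,-0.3,24],"rotation":[0,0,0]},{"gripper":1,"offset":[1,-0.3,30],"rotation":[0,0,0]},{"gripper":1,"offset":[1,-0.3,35],"rotation":[0,0,0]},{"gripper":1,"offset":[1,-0.3,35],"rotation":[0,0,0]},{"gripper":1,"offset":[1,-0.3,35],"rotation":[0,0,0]}]'
```

```text
t: 37.35
tool_pos: [0.5454, 0.0011, 0.1155]
tool_rot: [-0.052, 3.141, -0.0]
contact_force: [0.6, 0.0, -1.0]
opening: 0.0288
grip_force: 39.8
```

Threaded (bottom at 105 mm, no force). I'll seat it at TCP z about 0.096, release, and retreat to the hood.

```bash
python3 -m handwheel '[{"gripper":1,"offset":[0,0,8],"rotation":[0,0,0]},{"gripper":1,"offset":[0,0,15],"rotation":[0,0,0]},{"gripper":1,"offset":[0,0,19],"rotation":[0,0,0]},{"gripper":1,"offset":[0,0,19],"rotation":[0,0,0]},{"gripper":1,"offset":[0,0,19],"rotation":[0,0,0]},{"gripper":-0.2,"offset":[0,0,19],"rotation":[0,0,0]},{"gripper":-0.2,"offset":[0,0,19],"rotation":[0,0,0]},{"gripper":-0.2,"offset":[0,0,19],"rotation":[0,0,0]}]'
python3 -m handwheel '[{"gripper":-0.2,"offset":[0,0,-20],"rotation":[0,0,0]},{"gripper":-0.2,"offset":[0,0,-60],"rotation":[0,0,0]},{"gripper":-0.2,"offset":[0,0,-110],"rotation":[0,0,0]},{"gripper":-1,"offset":[0,0,-160],"rotation":[0,0,0]},{"gripper":-1,"offset":[0,0,-210],"rotation":[0,0,0]},{"gripper":-1,"offset":[0,0,-260],"rotation":[0,0,0]},{"gripper":-1,"offset":[0,0,-265],"rotation":[0,0,0]},{"gripper":-1,"offset":[0,0,-265],"rotation":[0,0,0]}]'
python3 - <<'E'
from meas import *
o=ctrl.get_obs(); print(o['tool_pos'])
d=cam('wrist'); print(proj(d,[.5455,.001,.09]))
near('bush',[.5455,.001,.09],.090,.026,'brass',45)
d=cam('top'); H,S,V=cv2.split(cv2.cvtColor(d['bgr'],cv2.COLOR_BGR2HSV)); u,v=proj(d,[.5455,.001,.09]).astype(int)
m=(H>15)&(H<35)&(S>100); circ(d,m,.09,.026,(u-14,v-14,u+15,v+15),'bush top')
# hood handle in top view
u,v=np.round(proj(d,[.4702,-.2051,.132])).astype(int); V=V.copy()
mm=np.zeros(V.shape,np.uint8); mm[v-16:v+17,u-16:u+17]=V[v-16:v+17,u-16:u+17]<60
n,l,s,c=cv2.connectedComponentsWithStats(mm); i=1+np.argmax(s[1:,4]); ys,xs=np.where(l==i)
P=np.array([onz(d,x,y,.132)[:2] for x,y in zip(xs,ys)]); w,v=np.linalg.eigh(np.cov(P.T)); print('handle',P.mean(0),np.arctan2(v[1,1],v[0,1]),np.sqrt(12*w))
move([.47,-.205,.36],2.364)
E
```

```text
t: 38.35
tool_pos: [0.5454, 0.0011, 0.0966]
tool_rot: [-0.052, 3.141, -0.0]
contact_force: [0.3, 0.2, -0.6]
opening: 0.0508
grip_force: 0.0
t: 39.35
tool_pos: [0.5452, 0.0011, 0.3624]
tool_rot: [-0.052, 3.139, -0.0]
contact_force: [0.0, 1.0, -0.8]
opening: 0.0854
grip_force: 0.0
[0.5451979  0.00113551 0.3623837 ]
[317.5125033  175.34702921]
317 176
bush [0.5453 0.0021 0.025 ] exp r 0.026
bush top [0.531  0.0154 0.0169] exp r 0.026Traceback (most recent call last):
  File "<stdin>", line 10, in <module>
    return _wrapfunc(a, 'argmax', axis=axis, out=out, **kwds)
    return bound(*args, **kwds)
ValueError: attempt to get argmax of an empty sequence
```

```bash
python3 -m handwheel '[{"gripper":-1,"offset":[15,-30,0],"rotation":[0,0,-0.12]},{"gripper":-1,"offset":[30,-60,0],"rotation":[0,0,-0.24]},{"gripper":-1,"offset":[45,-90,0],"rotation":[0,0,-0.36]},{"gripper":-1,"offset":[60,-120,0],"rotation":[0,0,-0.48]},{"gripper":-1,"offset":[75,-150,0],"rotation":[0,0,-0.6]},{"gripper":-1,"offset":[85,-180,0],"rotation":[0,0,-0.7]},{"gripper":-1,"offset":[92,-203,0],"rotation":[0,0,-0.76]},{"gripper":-1,"offset":[92,-203,0],"rotation":[0,0,-0.76]}]'
python3 - <<'E'
from meas import *
d=cam('wrist','pics/w10.png'); V=d['bgr'].max(2)
u,v=np.round(proj(d,[.4702,-.2051,.132])).astype(int); print(u,v)
mm=np.zeros(V.shape,np.uint8); mm[v-45:v+46,u-45:u+46]=V[v-45:v+46,u-45:u+46]<45
n,l,s,c=cv2.connectedComponentsWithStats(mm)
for i in range(1,n):
  if s[i,4]>150:
    ys,xs=np.where(l==i)
    P=np.array([onz(d,x,y,.132)[:2] for x,y in zip(xs,ys)]); w,e=np.linalg.eigh(np.cov(P.T)); print('handle',s[i],P.mean(0),np.arctan2(e[1,1],e[0,1]),np.sqrt(12*w))
move([.4700,-.2052,.1066],2.364)
E
```

```text
t: 40.5
tool_pos: [0.4592, -0.2056, 0.3594]
tool_rot: [1.209, -2.898, -0.004]
contact_force: [0.9, 0.3, -0.1]
opening: 0.0855
grip_force: 0.0
311 187
handle [305 158  14  32 197] [ 0.45425318 -0.22092549] 1.0605269576653844 [0.01165267 0.03359352]
off mm [ -7.1  -8.4 253.1]
tool y yaw 2.362 q6 -2.929 tilt [-0.002  0.002 -1.   ]
rot z -0.002
```

```bash
python3 -m handwheel '[{"gripper":-1,"offset":[-7,-8.5,50],"rotation":[0,0,0]},{"gripper":-1,"offset":[-7,-8.5,100],"rotation":[0,0,0]},{"gripper":-1,"offset":[-7,-8.5,150],"rotation":[0,0,0]},{"gripper":-1,"offset":[-7,-8.5,200],"rotation":[0,0,0]},{"gripper":-1,"offset":[-7,-8.5,230],"rotation":[0,0,0]},{"gripper":-1,"offset":[-7,-8.5,252],"rotation":[0,0,0]},{"gripper":-1,"offset":[-7,-8.5,252],"rotation":[0,0,0]},{"gripper":-1,"offset":[-7,-8.5,252],"rotation":[0,0,0]}]'
python3 -m handwheel '[{"gripper":1,"offset":[0,0,0],"rotation":[0,0,0]},{"gripper":1,"offset":[0,0,0],"rotation":[0,0,0]},{"gripper":1,"offset":[0,0,0],"rotation":[0,0,0]},{"gripper":1,"offset":[0,0,0],"rotation":[0,0,0]},{"gripper":1,"offset":[0,0,0],"rotation":[0,0,0]},{"gripper":1,"offset":[0,0,0],"rotation":[0,0,0]},{"gripper":1,"offset":[0,0,0],"rotation":[0,0,0]},{"gripper":1,"offset":[0,0,0],"rotation":[0,0,0]}]' 60
python3 -m handwheel '[{"gripper":1,"offset":[0,0,-20],"rotation":[0,0,0]},{"gripper":1,"offset":[0,0,-60],"rotation":[0,0,0]},{"gripper":1,"offset":[0,0,-100],"rotation":[0,0,0]},{"gripper":1,"offset":[0,0,-140],"rotation":[0,0,0]},{"gripper":1,"offset":[0,0,-165],"rotation":[0,0,0]},{"gripper":1,"offset":[0,0,-165],"rotation":[0,0,0]},{"gripper":1,"offset":[0,0,-165],"rotation":[0,0,0]},{"gripper":1,"offset":[0,0,-165],"rotation":[0,0,0]}]'
python3 -c "
from h import *
move([.5452,.001,.265],2.364)"
```

```text
t: 41.55
tool_pos: [0.4716, -0.2055, 0.1102]
tool_rot: [-1.214, 2.897, -0.001]
contact_force: [0.2, -0.3, 0.6]
opening: 0.0852
grip_force: 0.0
t: 42.55
tool_pos: [0.4716, -0.2062, 0.1107]
tool_rot: [-1.213, 2.897, -0.002]
contact_force: [-1.4, 1.7, 6.0]
opening: 0.0148
grip_force: 93.6
t: 43.55
tool_pos: [0.4701, -0.2053, 0.2717]
tool_rot: [1.213, -2.896, -0.005]
contact_force: [-0.0, -0.2, -3.2]
opening: 0.0147
grip_force: 80.9
off mm [-199.7   91.2    6.9]
tool y yaw 2.364 q6 -2.921 tilt [-0.003  0.002 -1.   ]
rot z -0.0
```

```bash
python3 -m handwheel '[{"gripper":1,"offset":[-35,16,0],"rotation":[0,0,0]},{"gripper":1,"offset":[-70,32,0],"rotation":[0,0,0]},{"gripper":1,"offset":[-105,48,0],"rotation":[0,0,0]},{"gripper":1,"offset":[-140,64,0],"rotation":[0,0,0]},{"gripper":1,"offset":[-175,80,0],"rotation":[0,0,0]},{"gripper":1,"offset":[-195,89,0],"rotation":[0,0,0]},{"gripper":1,"offset":[-199.5,91,0],"rotation":[0,0,0]},{"gripper":1,"offset":[-199.5,91,0],"rotation":[0,0,0]}]' 60
python3 -m handwheel '[{"gripper":1,"offset":[0,0,0],"rotation":[0,0,0]},{"gripper":1,"offset":[0,0,0],"rotation":[0,0,0]},{"gripper":1,"offset":[0,0,15],"rotation":[0,0,0]},{"gripper":1,"offset":[0,0,30],"rotation":[0,0,0]},{"gripper":1,"offset":[0,0,45],"rotation":[0,0,0]},{"gripper":1,"offset":[0,0,60],"rotation":[0,0,0]},{"gripper":1,"offset":[0,0,75],"rotation":[0,0,0]},{"gripper":1,"offset":[0,0,75],"rotation":[0,0,0]}]'
python3 -c "
from h import *
move([.545,.001,.160],2.364)"
```

```text
t: 44.55
tool_pos: [0.5457, -0.0001, 0.2733]
tool_rot: [1.213, -2.896, -0.001]
contact_force: [0.3, 0.4, -3.5]
opening: 0.0147
grip_force: 78.3
t: 45.55
tool_pos: [0.545, 0.0004, 0.1971]
tool_rot: [1.212, -2.895, -0.003]
contact_force: [-0.3, -0.0, -3.1]
opening: 0.0145
grip_force: 78.3
off mm [-0.6  0.3 37.1]
tool y yaw 2.364 q6 -2.5 tilt [-0.004  0.    -1.   ]
rot z 0.0
```

```bash
python3 -m handwheel '[{"gripper":1,"offset":[-0.4,0.3,6],"rotation":[0,0,0]},{"gripper":1,"offset":[-0.4,0.3,12],"rotation":[0,0,0]},{"gripper":1,"offset":[-0.4,0.3,18],"rotation":[0,0,0]},{"gripper":1,"offset":[-0.4,0.3,23],"rotation":[0,0,0]},{"gripper":1,"offset":[-0.4,0.3,28],"rotation":[0,0,0]},{"gripper":1,"offset":[-0.4,0.3,32],"rotation":[0,0,0]},{"gripper":1,"offset":[-0.4,0.3,34],"rotation":[0,0,0]},{"gripper":1,"offset":[-0.4,0.3,34],"rotation":[0,0,0]}]'
```

```text
t: 46.55
tool_pos: [0.5461, 0.0007, 0.1652]
tool_rot: [1.213, -2.898, -0.0]
contact_force: [0.2, -0.1, -3.5]
opening: 0.0148
grip_force: 78.4
```

```bash
python3 -m handwheel '[{"gripper":1,"offset":[0,0,1],"rotation":[0,0,0]},{"gripper":1,"offset":[0,0,2],"rotation":[0,0,0]},{"gripper":1,"offset":[0,0,3],"rotation":[0,0,0]},{"gripper":1,"offset":[0,0,3.5],"rotation":[0,0,0]},{"gripper":1,"offset":[0,0,4],"rotation":[0,0,0]},{"gripper":1,"offset":[0,0,4],"rotation":[0,0,0]},{"gripper":1,"offset":[0,0,4],"rotation":[0,0,0]},{"gripper":1,"offset":[0,0,4],"rotation":[0,0,0]}]'
```

```text
t: 47.55
tool_pos: [0.5466, 0.0007, 0.162]
tool_rot: [-1.213, 2.897, -0.001]
contact_force: [1.2, 0.4, 2.3]
opening: 0.0143
grip_force: 79.3
```

Contact at the expected deck height. Turning clockwise to lock.

```bash
python3 -m handwheel '[{"gripper":1,"offset":[0,0,0],"rotation":[0,0,0.1]},{"gripper":1,"offset":[0,0,0],"rotation":[0,0,0.2]},{"gripper":1,"offset":[0,0,0],"rotation":[0,0,0.3]},{"gripper":1,"offset":[0,0,0],"rotation":[0,0,0.4]},{"gripper":1,"offset":[0,0,0],"rotation":[0,0,0.5]},{"gripper":1,"offset":[0,0,0],"rotation":[0,0,0.6]},{"gripper":1,"offset":[0,0,0],"rotation":[0,0,0.7]},{"gripper":1,"offset":[0,0,0],"rotation":[0,0,0.7]}]'
python3 -c "
from h import *
print(ctrl.get_obs()['wrist_torque']);move([.545,.001,.160],-.04+1.5708)"
```

```text
t: 48.55
tool_pos: [0.5465, 0.0006, 0.162]
tool_rot: [-0.147, 3.137, -0.0]
contact_force: [-0.4, -0.2, 3.3]
opening: 0.0146
grip_force: 79.6
[ 0.09985387  0.21462977 -0.09876503]
off mm [1.5 0.6 2. ]
tool y yaw 1.665 q6 -1.8 tilt [ 0.001 -0.    -1.   ]
rot z 0.134
```

```bash
python3 -m handwheel '[{"gripper":1,"offset":[0,0,0],"rotation":[0,0,0.03]},{"gripper":1,"offset":[0,0,0],"rotation":[0,0,0.06]},{"gripper":1,"offset":[0,0,0],"rotation":[0,0,0.09]},{"gripper":1,"offset":[0,0,0],"rotation":[0,0,0.12]},{"gripper":1,"offset":[0,0,0],"rotation":[0,0,0.14]},{"gripper":1,"offset":[0,0,0],"rotation":[0,0,0.16]},{"gripper":1,"offset":[0,0,0],"rotation":[0,0,0.16]},{"gripper":1,"offset":[0,0,0],"rotation":[0,0,0.16]}]'
python3 -c "
from h import *
print(ctrl.get_obs()['wrist_torque']);move([.545,.001,.160],-.04+1.5708)"
```

```text
t: 49.55
tool_pos: [0.5456, 0.0002, 0.1619]
tool_rot: [-0.102, -3.138, 0.003]
contact_force: [-5.4, -1.6, 8.4]
opening: 0.0146
grip_force: 80.9
[-0.15199975  0.83661114  0.82689014]
off mm [0.6 0.8 1.9]
tool y yaw 1.506 q6 -1.64 tilt [-0.002 -0.002 -1.   ]
rot z -0.025
```

At the stop (torque 0.8 N m about z). Releasing, then on to the button.

```bash
python3 -m handwheel '[{"gripper":-1,"offset":[0,0,0],"rotation":[0,0,0]},{"gripper":-1,"offset":[0,0,0],"rotation":[0,0,0]},{"gripper":-1,"offset":[0,0,0],"rotation":[0,0,0]},{"gripper":-1,"offset":[0,0,0],"rotation":[0,0,0]},{"gripper":-1,"offset":[0,0,-40],"rotation":[0,0,0]},{"gripper":-1,"offset":[0,0,-90],"rotation":[0,0,0]},{"gripper":-1,"offset":[0,0,-140],"rotation":[0,0,0]},{"gripper":-1,"offset":[0,0,-180],"rotation":[0,0,0]}]' 40
python3 -m handwheel '[{"gripper":1,"offset":[40,-30,0],"rotation":[0,0,0]},{"gripper":1,"offset":[80,-60,0],"rotation":[0,0,0]},{"gripper":1,"offset":[105,-72,0],"rotation":[0,0,0]},{"gripper":1,"offset":[105,-72,0],"rotation":[0,0,0]},{"gripper":1,"offset":[105,-72,0],"rotation":[0,0,0]},{"gripper":1,"offset":[105,-72,0],"rotation":[0,0,0]},{"gripper":1,"offset":[105,-72,0],"rotation":[0,0,0]},{"gripper":1,"offset":[105,-72,0],"rotation":[0,0,0]}]'
python3 - <<'E'
from meas import *
d=cam('wrist'); V=d['bgr'].max(2)
u,v=np.round(proj(d,[.5455,.001,.182])).astype(int); print(u,v)
mm=np.zeros(V.shape,np.uint8); mm[v-45:v+46,u-30:u+31]=V[v-45:v+46,u-30:u+31]<45
n,l,s,c=cv2.connectedComponentsWithStats(mm)
for i in range(1,n):
  if s[i,4]>150:
    ys,xs=np.where(l==i)
    P=np.array([onz(d,x,y,.182)[:2] for x,y in zip(xs,ys)]); w,e=np.linalg.eigh(np.cov(P.T)); print('handle',s[i],P.mean(0),np.arctan(e[1,1]/e[0,1]),np.sqrt(12*w))
circ(d,(V>70)&(V<255)&(cv2.cvtColor(d['bgr'],cv2.COLOR_BGR2HSV)[...,1]<60),.055,.012,tuple(int(t) for t in np.r_[proj(d,[.4517,-.0663,.055])-9,proj(d,[.4517,-.0663,.055])+9]),'btn')
move([.4517,-.0663,.07])
E
```

```text
t: 50.55
tool_pos: [0.5464, 0.0007, 0.3438]
tool_rot: [0.105, 3.138, -0.0]
contact_force: [0.8, 1.3, 0.2]
opening: 0.085
grip_force: 0.0
t: 51.55
tool_pos: [0.4369, -0.0639, 0.3411]
tool_rot: [-0.104, -3.139, -0.0]
contact_force: [-0.2, -0.2, -0.1]
opening: 0.0002
grip_force: 0.0
379 280
handle [ 349  246   61   80 2893] [ 0.57133212 -0.00085269] 0.19386640799236476 [0.06817924 0.07948319]
btn [ 0.4513 -0.0684  0.0179] exp r 0.012
off mm [-15.2  -1.4 271.1]
tool y yaw 1.504 q6 -1.819 tilt [-0.  0. -1.]
```

```bash
python3 -m handwheel '[{"gripper":1,"offset":[-15,-2,50],"rotation":[0,0,0]},{"gripper":1,"offset":[-15,-2,100],"rotation":[0,0,0]},{"gripper":1,"offset":[-15,-2,150],"rotation":[0,0,0]},{"gripper":1,"offset":[-15,-2,200],"rotation":[0,0,0]},{"gripper":1,"offset":[-15,-2,240],"rotation":[0,0,0]},{"gripper":1,"offset":[-15,-2,266],"rotation":[0,0,0]},{"gripper":1,"offset":[-15,-2,266],"rotation":[0,0,0]},{"gripper":1,"offset":[-15,-2,266],"rotation":[0,0,0]}]'
python3 -m handwheel '[{"gripper":1,"offset":[0,0,3],"rotation":[0,0,0]},{"gripper":1,"offset":[0,0,6],"rotation":[0,0,0]},{"gripper":1,"offset":[0,0,9],"rotation":[0,0,0]},{"gripper":1,"offset":[0,0,12],"rotation":[0,0,0]},{"gripper":1,"offset":[0,0,14],"rotation":[0,0,0]},{"gripper":1,"offset":[0,0,15],"rotation":[0,0,0]},{"gripper":1,"offset":[0,0,15],"rotation":[0,0,0]},{"gripper":1,"offset":[0,0,15],"rotation":[0,0,0]}]'
```

```text
t: 52.6
tool_pos: [0.4524, -0.0674, 0.0766]
tool_rot: [0.105, 3.138, -0.001]
contact_force: [0.2, 0.5, 1.1]
opening: 0.0001
grip_force: 0.0
t: 53.6
tool_pos: [0.4519, -0.0673, 0.0619]
tool_rot: [0.105, 3.14, -0.0]
contact_force: [-3.8, 0.1, 10.7]
opening: 0.0
grip_force: 5.4
```

10.7 N at z = 62 mm. I'll back off in steps to check for the button's 4 N spring profile.

```bash
for i in 1 2 3; do python3 -m handwheel '[{"gripper":1,"offset":[0,0,-1],"rotation":[0,0,0]},{"gripper":1,"offset":[0,0,-2.5],"rotation":[0,0,0]},{"gripper":1,"offset":[0,0,-2.5],"rotation":[0,0,0]},{"gripper":1,"offset":[0,0,-2.5],"rotation":[0,0,0]},{"gripper":1,"offset":[0,0,-2.5],"rotation":[0,0,0]},{"gripper":1,"offset":[0,0,-2.5],"rotation":[0,0,0]},{"gripper":1,"offset":[0,0,-2.5],"rotation":[0,0,0]},{"gripper":1,"offset":[0,0,-2.5],"rotation":[0,0,0]}]' | egrep 'pos|force'; done
```

```text
tool_pos: [0.4517, -0.0672, 0.063]
contact_force: [2.7, -1.5, 3.8]
grip_force: 1.7
tool_pos: [0.4511, -0.067, 0.0651]
contact_force: [-0.1, -0.4, 2.7]
grip_force: 1.2
tool_pos: [0.4513, -0.0671, 0.0677]
contact_force: [-0.7, 0.8, 0.9]
grip_force: 0.6
```

That is the button's spring: 3.8 → 2.7 → 0.9 N, so it was fully down. Retreating and checking the hood numerically.

```bash
python3 -m handwheel '[{"gripper":1,"offset":[0,0,-40],"rotation":[0,0,0]},{"gripper":1,"offset":[0,0,-90],"rotation":[0,0,0]},{"gripper":1,"offset":[0,0,-140],"rotation":[0,0,0]},{"gripper":1,"offset":[0,0,-190],"rotation":[0,0,0]},{"gripper":1,"offset":[0,0,-240],"rotation":[0,0,0]},{"gripper":1,"offset":[0,0,-270],"rotation":[0,0,0]},{"gripper":1,"offset":[0,20,-270],"rotation":[0,0,0]},{"gripper":1,"offset":[0,40,-270],"rotation":[0,0,0]}]'
python3 -m handwheel '[{"gripper":1,"offset":[20,40,0],"rotation":[0,0,0]},{"gripper":1,"offset":[40,80,0],"rotation":[0,0,0]},{"gripper":1,"offset":[40,130,0],"rotation":[0,0,0]},{"gripper":1,"offset":[40,180,0],"rotation":[0,0,0]},{"gripper":1,"offset":[40,230,0],"rotation":[0,0,0]},{"gripper":1,"offset":[40,280,0],"rotation":[0,0,0]},{"gripper":1,"offset":[40,300,0],"rotation":[0,0,0]},{"gripper":1,"offset":[40,300,0],"rotation":[0,0,0]}]'
python3 - <<'E'
from meas import *
d=cam('top'); V=d['bgr'].max(2); HSV=cv2.cvtColor(d['bgr'],cv2.COLOR_BGR2HSV)
u,v=np.round(proj(d,[.5455,.001,.182])).astype(int)
mm=np.zeros(V.shape,np.uint8); mm[v-18:v+19,u-10:u+11]=V[v-18:v+19,u-10:u+11]<70
n,l,s,c=cv2.connectedComponentsWithStats(mm)
for i in range(1,n):
  if s[i,4]>60:
    ys,xs=np.where(l==i)
    P=np.array([onz(d,x,y,.182)[:2] for x,y in zip(xs,ys)]); w,e=np.linalg.eigh(np.cov(P.T)); print('handle',s[i],P.mean(0),np.arctan(e[1,1]/e[0,1]),np.sqrt(12*w))
a=cv2.imread('pics/top0.png')
for nm,x,y in [('loupe',302,150),('watch',417,181),('tin',440,256)]: print(nm,np.abs(a[y-12:y+13,x-12:x+13].astype(int)-d['bgr'][y-12:y+13,x-12:x+13]).mean())
print(ctrl.get_obs()['t'],ctrl.get_obs()['tool_pos'])
E
```

```text
t: 57.6
tool_pos: [0.4544, -0.0269, 0.3383]
tool_rot: [0.106, 3.138, -0.0]
contact_force: [-0.6, 1.0, 0.3]
opening: 0.0002
grip_force: 0.0
t: 58.6
tool_pos: [0.4341, 0.2753, 0.3373]
tool_rot: [-0.102, -3.139, 0.001]
contact_force: [0.6, 0.3, 0.0]
opening: 0.0003
grip_force: 0.0
loupe 3.1984
watch 3.088
tin 3.235733333333333
58.65 [0.43422562 0.27443955 0.33754632]
```

```bash
python3 - <<'E'
from meas import *
d=cam('top'); V=d['bgr'].max(2)
u,v=np.round(proj(d,[.5455,.001,.182])).astype(int); print(u,v)
w_=V[v-18:v+19,u-10:u+11]; print(w_[::3])
mm=np.zeros(V.shape,np.uint8); mm[v-18:v+19,u-10:u+11]=w_<110
n,l,s,c=cv2.connectedComponentsWithStats(mm)
for i in range(1,n):
  if s[i,4]>30:
    ys,xs=np.where(l==i)
    P=np.array([onz(d,x,y,.182)[:2] for x,y in zip(xs,ys)]); w,e=np.linalg.eigh(np.cov(P.T)); print('handle',s[i],P.mean(0),np.arctan(e[1,1]/e[0,1]),np.sqrt(12*w))
E
```

```text
324 202
[[174 252 253 253 253 253 253 253 253 253 253 253 253 253 253 253 253 253
  253 253 253]
 [230 246 236 193 189 188 194 196 196 197 162 105 108 196 197 198 197 196
  222 249 248]
 [193 195 197 198 165  90 129 203 167  94  95  92  92  89 128 204 167  87
  107 203 203]
 [ 83  96 199 204 203 206 220 204  97  94 101 100 100  92 145 216 211 212
  208 207 206]
 [196 197 212 255 255 255 255 195 101  98 103 100 103  85 244 255 255 255
  245 214 208]
 [201 255 255 255 255 255 255 191  90  97 101 102 102  84 254 255 255 255
  255 255 252]
 [255 255 255 255 255 255 249 113  87 100 102 100  98  85 214 254 255 254
  254 254 254]
 [255 255 255 255 255 255 255 114  87  98 103 104  94  84 144 254 254 254
  254 254 254]
 [209 254 255 255 255 255 254 118  88  99 102 106  92 189 254 255 254 254
  254 254 254]
 [177 180 209 254 255 255 194  98  94 101 101 107  86 242 254 254 254 254
  254 187 191]
 [ 96 170 176 181 176 167 153  85  96  97 103 107  84 239 218 167 187 187
  185 183 154]
 [166 167 167  91  87 141 150 125 105  86  89 107 145 177 179 139 173 177
  181 179 123]
 [159 164  93  77 161 147 147 149 127  81 102 167 174 171 170  86  79 169
  171 171 170]]
handle [321 187   7  34 172] [0.54070128 0.00072799] -0.04323561774214055 [0.0147092 0.0786155]
```

The handle lies at -0.043 rad and the dryer at about -0.04, so the hood is locked. The bystanders haven't moved. Handing in.

```bash
python3 -c "
from station import ctrl
print(ctrl.finish_job())"
```

```text
the job is handed in; nothing more can be done
None
```

The job is handed in at about 59 s of robot time, with no verdict returned: spacer, the one basket on the bench (basket_small) and bush are on the spindle, the hood is locked within about 0.01 rad of its stops, and the button was pressed and let go; I viewed 15 pictures, one over the limit of 14.

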